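Unclamp the edged panel and rack it

TASK

The glue on the painting panel in the gluing jig has set: press the red handles of both toggle clamps back and down as far as they go, so that their arms tip right up off the panel, and only then lift the panel out. Slide it, standing on edge with its dark strip uppermost and its white face to the left as you look into the rack, into the empty rack slot marked with the blue dot until it meets the back board, and let go of it there. Leave both clamps open, keep the panel upright all the way, and do not knock over or push about the other things.

Things in the scene. Friction and masses are not known exactly. Their poses are not given: they have to be found in the camera images.
- jig: Gluing jig fixed to the table: plywood board 200 (x) by 212 (y) by 15 mm, from x -60 to +140 mm. Origin: underside of the board, below the middle of the clamped panel; x points from the panel's side (front) to the clamps' side (back), y along the panel to the left, z up. Between the clamps (|y| below 41 mm) nothing but the panel stands on the board. All mm offsets are in this frame.
- post_left (a point): Top of the brown end post at the jig's +y end (x 0, y +84, z 55 mm); its twin stands at y -84 mm. They span |y| 67 to 101 mm and x -22 to +22 mm, 55 mm above the table, and hold the panel's ends in grooves 24 mm wide; the panel lifts straight up out of them.
- bar_tip_left (a point): Front end of the left clamp's steel arm, over the rubber-padded spindle that stands just above the panel's top edge. Shut, the arm is level at height 100 mm; its pin is at x 56, y +64, z 100 mm, 56 mm behind this point. Open, it stands about upright, its top about 165 mm above the table, the spindle pointing to the front by 25 mm. The clamp stands on a block 55 mm high (x 51 to 107 mm, 46 mm wide).
- bar_tip_right (a point): The same on the right clamp (y -64 mm). Open, the two arms leave about 110 mm clear between them.
- clamp_left (a joint): Handle of the clamp at the jig's +y side, rad. Its pin lies along the jig's y axis at x 72, y +64, z 95 mm. 0 = shut: the handle points up, leaning back 15 degrees (75 above level). Pressed to the back and down it grows to 1.13 at its stop (10 degrees above level); the linked arm tips up 1.5 times as far. Stiff, stays where left; about 4 N at 90 mm from the pin moves it.
- clamp_right (a joint): Handle of the other clamp, at the jig's -y side (pin at x 72, y -64, z 95 mm); same values and behaviour.
- handle_left (a point): Point on the axis of the left clamp's red round grip (diameter 18 mm), 108 mm from its pin; the grip ends 9 mm beyond. The grip begins about 35 mm from the pin. Its frame turns with the handle.
- handle_right (a point): The same point on the right clamp's grip.
- panel_center (a point): Centre of the wooden painting panel, 180 mm long, 20 mm thick, 60 mm high as it stands on edge, 0.2 kg: white primed front face, pale wood body, dark strip along its top edge. y runs along the length, x through the thickness (the white face is on the -x side, 10 mm from the centre), z up towards the dark strip. In the jig it stands with its foot 15 mm above the table, white face to the front.
- panel_lead (a point): Centre of the panel's +y end face: 90 mm from the centre along the panel's y. With the white face to the left in the rack this end goes in first.
- rack: Low wooden rack fixed to the table, four upright slots open to the front. Origin: table level, 95 mm in front of the middle of the slots' mouths; x points into the slots, y left, z up. 156 mm deep, 180 mm wide. Slots 30 mm wide, centres at y +63, +21, -21, -63 mm, dividers 12 mm. Those at +21 and -63 hold stored panels, the other two are empty. The slot floor runs on 85 mm to the front as an open ledge.
- rack_roof (a point): Top of the rack's clear plastic roof at the middle of its front edge (over the slots' mouths), 84 mm above the table. Floor and ledge 8 mm, underside of the roof 78 mm above the table; the back board is 150 mm behind the front edge, so a 180 mm panel that is fully in stands 30 mm out of the front.
- blue_slot (a point): Entrance of the empty slot whose dot on the front of the roof is blue: centre of the slot's width, on the slot floor (8 mm above the table), at the rack's front edge. Axes as the rack's (x into the slot).
- yellow_slot (a point): The same point of the other empty slot, with the yellow dot (not to be used).
- stored_a: Shorter panel stored in the rack slot at y +21 mm (130 by 20 by 60 mm), wholly inside. Origin: middle of its foot. Leave alone.
- stored_b: Shorter panel stored in the rack slot at y -63 mm (110 by 20 by 55 mm), wholly inside. Leave alone.
- paint_ochre: Ochre paint bottle, 36 mm diameter, 95 mm high, standing between jig and rack. Origin at the middle of its foot. Leave alone.
- paint_green: Green paint bottle, 32 mm diameter, 85 mm high, standing on the front left corner of the jig's board. Leave alone.
- glue: White glue bottle with orange cap, 52 mm diameter, 150 mm high. Leave alone.
- gesso_jar: White jar, 72 mm diameter, 85 mm high. Leave alone.
- tape_roll: Roll of yellow tape lying on the back of the rack's roof, 68 mm diameter, 24 mm high. Leave alone.
- palette_knife: Palette knife about 200 mm long lying on the table. Leave alone.
- tube_box: Blue box of paint tubes, 60 by 130 by 28 mm. Leave alone.
- brush_pot: Blue pot with brushes, 72 mm diameter, 195 mm high with the brushes. Leave alone.

How it is judged:
On the way, in this order (a step that is already met when the one before it is completed fails the run):
1. both clamp handles are pressed down, their arms tipped up, with the panel still in the jig (value of joint each of clamp_left, clamp_right above 0.95 rad), for 0.2 s.
2. the panel is lifted clear of the jig, upright (z of panel_center in the frame of jig above 0.095 m and angle between panel_center's own z axis and vertical below 0.4 rad), for 0.1 s.
At the end, for the whole second after the job is handed in: The panel stands at rest and released on the floor of the blue-dot slot, dark strip up (within 0.2 rad of upright), white face to the left, its leading end within 10 mm of the back board; both clamp handles are still pressed down (above 0.9 rad) (x of panel_lead in the frame of blue_slot between 0.14 and 0.154 m and y of panel_lead in the frame of blue_slot between -0.01 and 0.01 m and y of panel_center in the frame of blue_slot between -0.01 and 0.01 m and z of panel_center in the frame of blue_slot between 0.026 and 0.034 m and angle between panel_center's own z axis and vertical below 0.2 rad and value of joint each of clamp_left, clamp_right above 0.9 rad and contact force between the fingers and panel below 0.05 N and linear speed of panel below 0.02 m/s); the robot touches nothing.
It fails at once if the panel is moved more than 12 mm while a clamp is not yet open (handle below 0.8 rad) (distance of panel_center from where it was at the start of the episode above 0.012 m and value of joint any of clamp_left, clamp_right below 0.8 rad).
It fails at once if the panel is laid over or dropped on its side (tilted more than 0.7 rad) (angle between panel_center's own z axis and vertical above 0.7 rad).
It fails at once if a bystander or a stored panel is pushed more than 30 mm or knocked over (distance of any of stored_a, stored_b, paint_ochre, paint_green, glue, gesso_jar, tape_roll, palette_knife, tube_box, brush_pot from where it was at the start of the episode above 0.03 m or angle between any of paint_ochre, paint_green, glue, gesso_jar, brush_pot's own z axis and vertical above 0.5 rad).
It also fails if it takes over 67 s, if anything falls off the work surface, if the arm or the gripper's body presses on something with over 40 N, if the wrist force passes 120 N, or if a joint passes its speed limit or range.

ROBOT

A 7-joint arm with a two-finger parallel gripper is mounted at the origin on the work surface. World frame = base frame: x ahead of the robot, y to its left, z up, the work surface at z = 0. Lengths are in m, angles in rad, forces in N, time in s.
With the tool pointing down it reaches from about 0.4 to 0.875 m from the base axis. Payload 19.3 kg.
Tool frame: the origin (TCP) lies at the very end of the fingers, on their centre line; the grasp point (between the pads) lies 19 mm behind it; z points along the fingers, y is the direction in which the jaws open and shut (so a half turn about z gives the same grasp; the last joint's range is limited). The gripper opens to 85 mm and grips with 20 to 120 N. Pads are 22 mm wide; open, the fingers measure 114 mm over their backs; the gripper's body (76 mm by 85 mm) begins 54 mm behind the grasp point. The pads swing forward as they close: fully open they stand 13 mm farther back than shut.
Start: joints at [-0.07, 0.521, -0.036, 1.599, 0.021, 1.021, -0.113], TCP at [0.625, -0, 0.201] pointing down, gripper open.
Joint ranges: [-2.91, 2.91], [-0.3, 2.13], [-1.5, 1.42], [0.17, 2.43], [-1.26, 4.41], [0.16, 1.93], [-2.52, 2.52]. Speed limits (rad/s): [1.89, 1.89, 2.39, 2.39, 3.01, 3.01, 3.01].

INTERFACE

Orientations are given as [roll, pitch, yaw] about the fixed x, y, z axes, in that order (R = Rz(yaw) Ry(pitch) Rx(roll)).
In Python, from workcell import bot, viewer gives the robot as it stands.
- The arm moves only by the shell command python3 -m creep 'ROWS' [FORCE]. ROWS is JSON, a list of rows, each an object of numbers: "rx", "ry", "rz": the turn, a rotation vector about the tool's x, y, z in degrees; "tx", "ty", "tz": the shift along the tool's x, y, z in mm; "hand": the closure, from -1 (fully open) to 1 (shut), so that 0 is half open. In form: [{"rx": .., "ry": .., "rz": .., "tx": .., "ty": .., "tz": .., "hand": ..}, ...]. A call has 1 to 8 rows; each row is the pose to reach, as a shift and turn from the pose commanded when the call began, along the tool's axes at that moment; what a row does not reach only later rows make up. A row lasts 1/10 s, in which the tool goes at most 50 mm and 8.59 degrees, less where a joint would pass 70% of its speed; a pose out of reach is approached as far as the arm can. A call with a gripper value outside its range is refused whole. The fingers move at their own pace and stop on an object; FORCE is the grip in N (left out, the last holds). Time passes only in rows, so rows that repeat a pose let the fingers close. It gives the time, the measured TCP pose, the force and the opening at its end, in the units of the state.
- bot.observe(): the state, without advancing time (a new reading comes with each control period).
- viewer.grab_frame(name): name is "scene" or "side" or "wrist"; returns a dict with "pixels" (420x560x3 uint8, blue, green, red), "vertical_fov" (degrees; the focal length in pixels is half the picture's height over the tangent of half this angle, whatever the lens; pixels are square), "cx", "cy" (the principal point, pixels), "rvec" (rotation vector, rad) and "tvec" (3), from world to camera coordinates, as OpenCV has them; the wrist camera has in their place "tool_from_camera" (4x4, takes a point from camera to tool coordinates, whose origin is the TCP and whose axes are the flange's). Camera axes: x right, y down, z forward; pixel columns grow to the right and rows downward; lengths in m; the calibration is good to about 2 mm. A picture is of the moment at which its call begins: read the wrist's pose just before it. There is no depth.
- bot.job_done(): hands the job in, once; it reports no verdict.
Trained networks look in a picture, given as the dict that the camera call returned (one of the last four; its "shot" number tells which), for a name from the list of things; names that differ only in an ending like _2 or _b are one class to them, and where a whole thing is asked for, a point or a joint stands for the part that bears it (a point fixed in the world has none). Each returns a list of dicts, best first, with "score" (0 to 1); they miss things now and then, are a little off and sometimes report something else, mostly with a low value. They report only what shows in the picture. A call takes as long as a camera call.
- viewer.outline_of(target, picture): "mask" (420x560 bool, what is visible of it) and "bbox" ([left, top, right, bottom] in pixels, round what is visible of it).
The state is a dict: "clock": time; "qpos": joint angles; "qd": joint speeds; "joint_efforts": joint torques, N m; "position": TCP position; "tool_rot": TCP orientation; "force": force on the tool from outside, world axes, zero at the start; "moment": the same for the moment, N m; "grip_width": finger opening in m.
Only numpy, scipy, OpenCV 4.12 (cv2) and the standard library are available. Lean on these libraries where they do the work, as an engineer would, in place of code of your own. Each camera call takes 0.05 s, during which the arm holds its last target.

## Working session

There is one attempt and no reset: what is moved stays moved. The work goes in short steps, Python scripts to look and compute and a shell command to move; the robot and the scene stay as the last step left them, time stands still between calls to the robot, and variables do not carry over. Pictures are saved under pics/ and viewed, and the job is handed in when it is done.

```bash
ls; mkdir -p pics
python3 - <<'E'
from workcell import bot, viewer
import cv2,numpy as np
s=bot.observe(); print({k:np.round(v,3) for k,v in s.items()})
for n in ["scene","side","wrist"]:
    f=viewer.grab_frame(n); cv2.imwrite(f"pics/{n}0.png",f["pixels"]); print(n,f["vertical_fov"],f["cx"],f["cy"],f.get("rvec"),f.get("tvec"),f.get("tool_from_camera"),f["shot"])
E
```

```text
pics
{'clock': np.float64(0.0), 'qpos': array([-0.07 ,  0.522, -0.036,  1.6  ,  0.021,  1.021, -0.113]), 'qd': array([ 0.001,  0.   , -0.001, -0.001,  0.001,  0.   , -0.001]), 'joint_efforts': array([-4.0000e-03, -9.2711e+01,  1.9780e+00, -3.6993e+01,  1.8000e-02,
        8.0000e-03, -0.0000e+00]), 'position': array([ 0.625, -0.   ,  0.2  ]), 'tool_rot': array([-3.14 ,  0.   ,  1.571]), 'force': array([-0.218, -0.042,  0.949]), 'moment': array([0.02 , 0.04 , 0.005]), 'grip_width': np.float64(0.085)}
scene 50.913372728429586 286.1013563284096 213.42465922620028 [ 0.69729981  2.62086574 -1.11454321] [ 0.44183258 -0.06705638  1.50667649] None 1
side 51.74748434710672 278.6569958390462 206.55478969279602 [ 2.34107659 -0.39091666  0.17759307] [-0.48360769  0.20656818  1.08860005] None 2
wrist 71.06646504173108 282.0721957547033 205.57185074215457 None None [[-9.44656650e-04 -9.54749874e-01 -2.97408450e-01  7.51469500e-02]
 [ 9.99999470e-01 -1.02400584e-03  1.11003213e-04 -1.24718830e-04]
 [-4.10528292e-04 -2.97408187e-01  9.54750335e-01 -1.73031962e-01]
 [ 0.00000000e+00  0.00000000e+00  0.00000000e+00  1.00000000e+00]] 3
```

View pics/scene0.png

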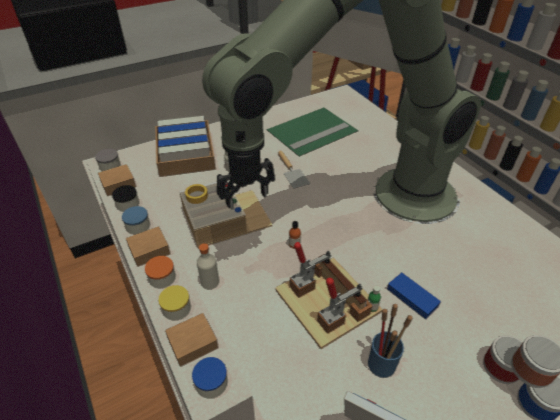

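View pics/side0.png

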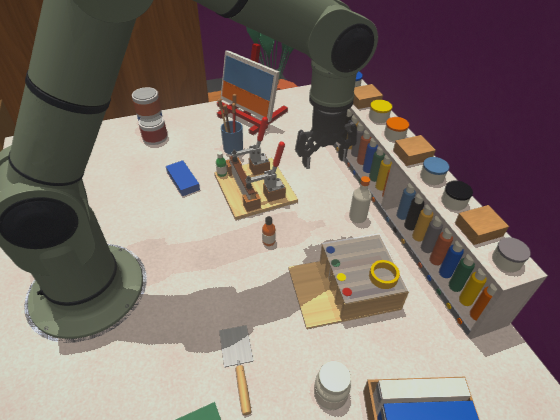

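View pics/wrist0.png

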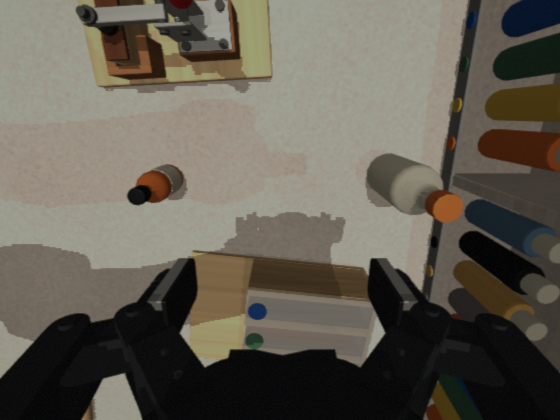

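```bash
cat > h.py <<'E'
from workcell import bot, viewer
import cv2,numpy as np
from scipy.spatial.transform import Rotation as R
def K(f):
    fl=f["pixels"].shape[0]/2/np.tan(np.radians(f["vertical_fov"])/2)
    return np.array([[fl,0,f["cx"]],[0,fl,f["cy"]],[0,0,1.]])
def ext(f,s=None):
    """world->cam R,t"""
    if f.get("rvec") is not None:
        return cv2.Rodrigues(np.array(f["rvec"],float))[0],np.array(f["tvec"],float)
    T=np.eye(4);T[:3,:3]=R.from_euler('xyz',s["tool_rot"]).as_matrix();T[:3,3]=s["position"]
    M=np.linalg.inv(T@np.array(f["tool_from_camera"])); return M[:3,:3],M[:3,3]
def proj(P,f,s=None):
    r,t=ext(f,s); return cv2.projectPoints(np.atleast_2d(P).astype(float),cv2.Rodrigues(r)[0],t,K(f),None)[0][:,0]
def onz(uv,z,f,s=None):
    r,t=ext(f,s); d=r.T@np.linalg.inv(K(f))@np.array([*uv,1.]); c=-r.T@t
    return c+d*(z-c[2])/d[2]
def crop(f,box,k,name):
    l,t,r,b=box; cv2.imwrite(name,cv2.resize(f["pixels"][t:b,l:r],None,fx=k,fy=k,interpolation=cv2.INTER_CUBIC))
E
python3 - <<'E'
from h import *
fs={}
s=bot.observe()
for n in ["scene","side","wrist"]: fs[n]=viewer.grab_frame(n)
for t in ["jig","rack","handle_left","panel_center","paint_ochre","paint_green","glue","gesso_jar","tape_roll","brush_pot","stored_a","tube_box","palette_knife"]:
    for n,f in fs.items():
        try: o=viewer.outline_of(t,f)
        except Exception as e: print(t,n,e); continue
        print(t,n,[(round(d["score"],2),list(map(int,d["bbox"]))) for d in o[:3]])
crop(fs["scene"],(260,220,460,370),4,"pics/c1.png")
crop(fs["side"],(200,110,330,220),6,"pics/c2.png")
crop(fs["side"],(270,220,420,330),5,"pics/c3.png")
crop(fs["scene"],(150,170,290,260),5,"pics/c4.png")
E
```

```text
jig scene [(0.92, [274, 242, 382, 344]), (0.31, [367, 302, 413, 377])]
jig side [(0.79, [215, 116, 298, 218]), (0.21, [231, 156, 256, 199])]
jig wrist [(0.77, [73, 0, 270, 84])]
rack scene [(0.96, [182, 181, 273, 246])]
rack side [(0.71, [289, 234, 408, 328]), (0.33, [165, 157, 199, 197]), (0.25, [217, 117, 297, 220])]
rack wrist [(0.59, [188, 244, 379, 366])]
handle_left scene [(0.61, [328, 277, 336, 301]), (0.46, [321, 261, 365, 307])]
handle_left side [(0.72, [255, 117, 267, 143]), (0.71, [217, 117, 298, 215])]
handle_left wrist []
panel_center scene [(0.84, [321, 265, 370, 304])]
panel_center side [(0.76, [227, 155, 256, 198]), (0.64, [292, 235, 407, 328])]
panel_center wrist [(0.57, [91, 0, 149, 64])]
paint_ochre scene [(0.74, [287, 222, 302, 249])]
paint_ochre side [(0.69, [261, 214, 273, 248]), (0.39, [334, 273, 344, 280]), (0.21, [270, 140, 283, 174])]
paint_ochre wrist [(0.92, [126, 161, 183, 206])]
paint_green scene []
paint_green side [(0.67, [217, 151, 226, 178])]
paint_green wrist [(0.39, [73, 0, 271, 89])]
glue scene [(0.62, [198, 244, 224, 289])]
glue side [(0.64, [348
[... 325 characters left out ...]
.59, [371, 258, 395, 289]), (0.46, [256, 118, 268, 148])]
tape_roll wrist []
brush_pot scene [(0.91, [367, 303, 413, 377]), (0.2, [368, 287, 380, 312])]
brush_pot side [(0.86, [216, 96, 242, 152]), (0.35, [349, 176, 372, 224])]
brush_pot wrist []
stored_a scene []
stored_a side []
stored_a wrist []
tube_box scene [(0.75, [388, 273, 445, 316]), (0.32, [184, 178, 272, 249])]
tube_box side [(0.79, [167, 160, 200, 200]), (0.7, [369, 258, 397, 291]), (0.42, [231, 148, 250, 162])]
tube_box wrist [(0.51, [75, 0, 270, 83])]
palette_knife scene [(0.86, [281, 153, 308, 188])]
palette_knife side [(0.7, [220, 325, 246, 414]), (0.55, [244, 173, 266, 188])]
palette_knife wrist [(0.54, [80, 405, 96, 420])]
```

View pics/c1.png

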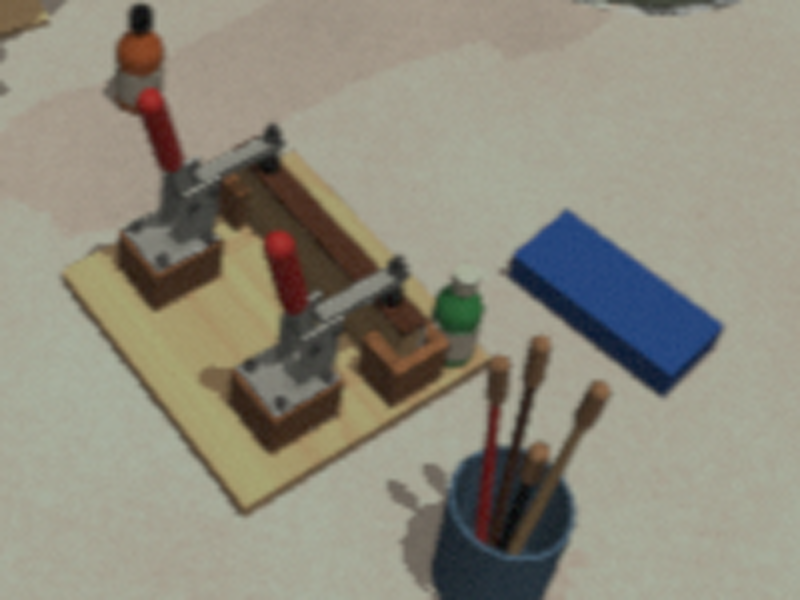

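View pics/c2.png

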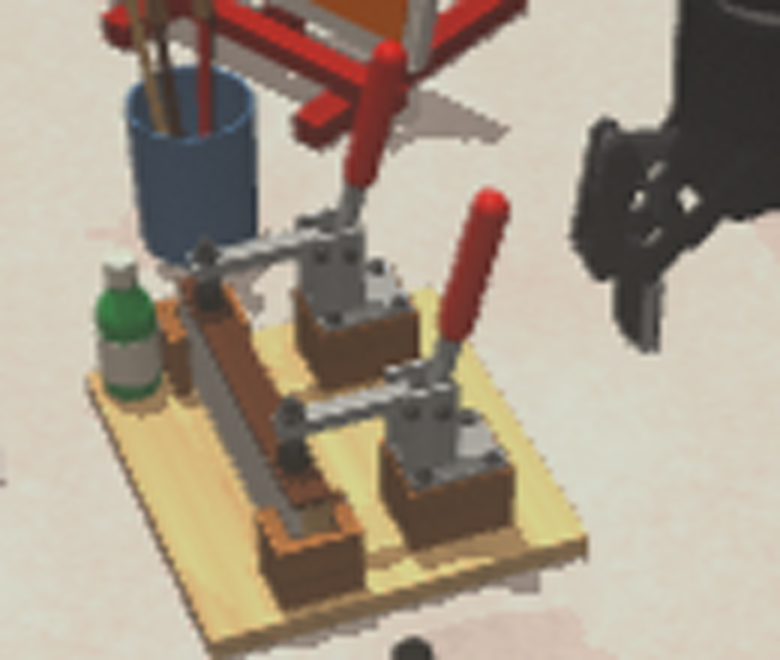

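View pics/c3.png

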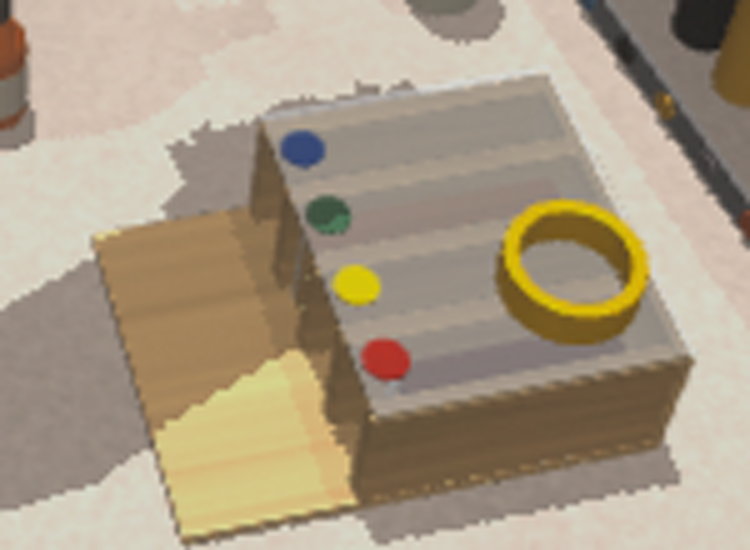

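View pics/c4.png

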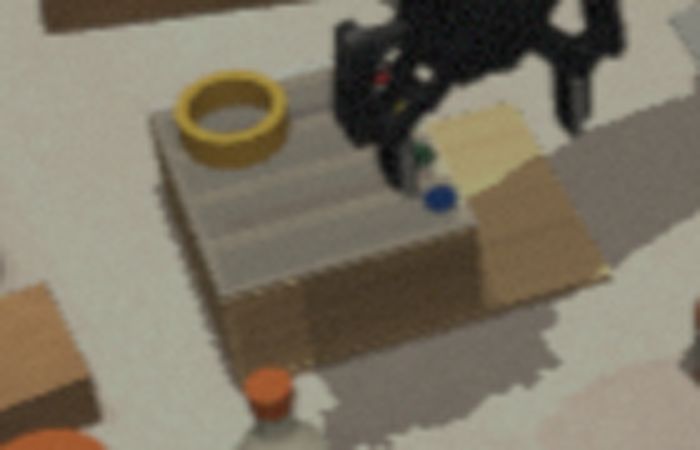

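```bash
cat > fit.py <<'E'
from h import *
from scipy.optimize import least_squares
fs={n:viewer.grab_frame(n) for n in ["scene","side"]}
mm=1e-3
jig=[("scene",(276.2,288.7),(140,-106,15)),("scene",(321.3,347.5),(140,106,15)),("scene",(381.7,308),(-60,106,15)),("scene",(333.7,258),(-60,-106,15)),
("side",(215.3,174.2),(-60,106,15)),("side",(235.3,216.7),(-60,-106,15)),("side",(298,200),(140,-106,15)),("side",(271.7,158.3),(140,106,15)),
("scene",(297.5,245),(100,-64,199)),("scene",(330,280.5),(100,64,199)),("side",(281.7,144.2),(100,-64,199)),("side",(265,119.2),(100,64,199))]
rack=[("side",(322.4,243.6),(95,90,84)),("side",(379,235),(251,90,84)),("side",(408.4,292),(251,-90,84)),("side",(344.4,303),(95,-90,84)),("side",(288.4,267.6),(10,90,8)),("side",(306.6,328),(10,-90,8)),
("scene",(244,217),(95,90,84)),("scene",(195,228.6),(251,90,84)),("scene",(181,193.6),(251,-90,84)),("scene",(271.6,224.4),(10,90,8)),("scene",(254,191),(10,-90,8))]
def fit(obs,x0):
    def res(p):
        c,sn=np.cos(p[2]),np.sin(p[2]);out=[]
        for n,uv,P in obs:
            P=np.array(P)*mm; W=[p[0]+c*P[0]-sn*P[1],p[1]+sn*P[0]+c*P[1],P[2]]
            out+=list(proj(W,fs[n])[0]-uv)
        return np.array(out)
    r=least_squares(res,x0,loss='soft_l1'); return r.x,res(r.x).reshape(-1,2)
for o,x0 in((jig,[.6,.3,0]),(rack,[.6,-.2,0])):
    p,e=fit(o,x0); print(np.round(p,4),np.degrees(p[2])); print(np.round(e,1).tolist())
# others
for t in ["paint_ochre","paint_green","glue","gesso_jar","brush_pot","tube_box"]:
    for n in fs:
        o=viewer.outline_of(t,fs[n])
        if o: l,tt,r,b=o[0]["bbox"]; print(t,n,round(o[0]["score"],2),np.round(onz(((l+r)/2,b-4),0.0,fs[n])[:2],3))
E
python3 fit.py
```

```text
[0.468  0.2139 0.0615] 3.520976518264852
[[-1.8, -0.9], [-0.2, -0.4], [0.8, 0.9], [-1.1, -1.0], [-2.0, -1.8], [-0.6, 0.7], [-0.1, -0.9], [-0.3, -0.8], [-0.6, 1.0], [-0.7, 1.3], [-0.4, 0.9], [-0.8, 1.0]]
[ 0.4807 -0.1926 -0.1201] -6.883954886857693
[[-0.9, -0.4], [0.5, -1.4], [0.4, -0.3], [-0.2, 0.9], [-0.5, -0.8], [-1.0, 0.0], [0.8, -2.5], [-1.9, 0.5], [-2.4, -2.6], [0.3, 0.3], [-1.7, -0.9]]
paint_ochre scene 0.64 [0.495 0.464]
paint_ochre side 0.88 [0.479 0.   ]
paint_green scene 0.54 [0.41  0.293]
paint_green side 0.74 [ 0.477 -0.01 ]
glue scene 0.74 [0.758 0.01 ]
glue side 0.59 [0.772 0.006]
gesso_jar scene 0.42 [ 0.498 -0.457]
gesso_jar side 0.6 [ 0.467 -0.46 ]
brush_pot scene 0.93 [0.499 0.463]
brush_pot side 0.81 [0.491 0.441]
tube_box scene 0.93 [0.327 0.364]
tube_box side 0.67 [0.298 0.272]
```

```bash
python3 -m creep '[{"ty":-40,"tx":0,"tz":-40,"rz":-3.5,"hand":1},{"ty":-80,"tx":30,"tz":-80,"rz":-3.5,"hand":1},{"ty":-115,"tx":60,"tz":-120,"rz":-3.5,"hand":1},{"ty":-115,"tx":80,"tz":-150,"rz":-3.5,"hand":1},{"ty":-115,"tx":80,"tz":-150,"rz":-3.5,"hand":1},{"ty":-115,"tx":80,"tz":-150,"rz":-3.5,"hand":1}]' 40
python3 - <<'E'
from h import *
s=bot.observe();f=viewer.grab_frame("wrist");cv2.imwrite("pics/w1.png",f["pixels"]);print(s["position"],s["tool_rot"],s["qd"].round(3),s["qpos"].round(3))
f=viewer.grab_frame("scene");cv2.imwrite("pics/s1.png",f["pixels"])
E
```

```text
[ 6.24995203e-01 -4.40697674e-05  2.00598854e-01] [-3.14156644e+00  3.08231053e-05  1.57074536e+00] [-0.     0.002 -0.     0.    -0.    -0.002  0.   ] [-0.07   0.521 -0.036  1.599  0.021  1.021 -0.113]schema error: expected keys rx, ry, rz, tx, ty, tz, hand
```

```bash
python3 -m creep '[{"rx":0,"ry":0,"rz":-3.5,"tx":0,"ty":-40,"tz":-40,"hand":1},{"rx":0,"ry":0,"rz":-3.5,"tx":30,"ty":-80,"tz":-80,"hand":1},{"rx":0,"ry":0,"rz":-3.5,"tx":60,"ty":-115,"tz":-120,"hand":1},{"rx":0,"ry":0,"rz":-3.5,"tx":80,"ty":-115,"tz":-150,"hand":1},{"rx":0,"ry":0,"rz":-3.5,"tx":80,"ty":-115,"tz":-150,"hand":1},{"rx":0,"ry":0,"rz":-3.5,"tx":80,"ty":-115,"tz":-150,"hand":1}]' 40
python3 - <<'E'
from h import *
s=bot.observe();f=viewer.grab_frame("wrist");cv2.imwrite("pics/w1.png",f["pixels"]);print(s["position"],s["tool_rot"],s["qd"].round(3),s["qpos"].round(3))
f=viewer.grab_frame("scene");cv2.imwrite("pics/s1.png",f["pixels"])
E
```

```text
clock: 3.65
position: [0.5103, 0.0813, 0.3524]
tool_rot: [3.138, -0.001, 1.634]
force: [1.0, -0.8, 0.0]
grip_width: 0.0004
[0.51026225 0.08129457 0.35235099] [ 3.13825338e+00 -7.69375582e-04  1.63392913e+00] [ 0.027  0.049  0.027  0.04   0.006 -0.035  0.024] [-0.195  0.214 -0.095  1.663  0.021  1.262 -0.231]
```

View pics/w1.png

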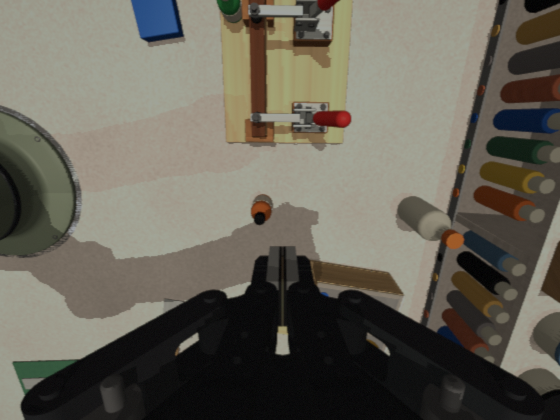

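Run:
```python
from h import *
s=bot.observe();f=viewer.grab_frame("wrist");cv2.imwrite("pics/w2.png",f["pixels"])
crop(f,(200,0,370,160),4,"pics/w2c.png")
crop(f,(290,240,420,330),6,"pics/w2r.png")
print(s["position"],s["tool_rot"])
def T(p,P):
    c,sn=np.cos(p[2]),np.sin(p[2]); P=np.array(P)*1e-3; return [p[0]+c*P[0]-sn*P[1],p[1]+sn*P[0]+c*P[1],P[2]]
for P in [(-60,-106,15),(140,-106,15),(-10,-90,75),(10,-90,75),(0,-64,100),(107,-41,55),(107,-87,55),(100,-64,199)]: print(P,proj(T((.468,.2139,.0615),P),f,s)[0].round(1))
for P in [(95,90,84),(251,90,84),(251,-90,84),(10,90,8)]: print(P,proj(T((.4807,-.1926,-.1201),P),f,s)[0].round(1))
```

```text
[0.51009225 0.07930859 0.34975712] [-3.14086902e+00  4.50500766e-04  1.63142968e+00]
(-60, -106, 15) [226.9 141.3]
(140, -106, 15) [345.  141.1]
(-10, -90, 75) [252.7 133.9]
(10, -90, 75) [266.2 133.9]
(0, -64, 100) [257.6 115.6]
(107, -41, 55) [331.1  99.3]
(107, -87, 55) [329.6 130.9]
(100, -64, 199) [345.1 116. ]
(95, 90, 84) [319.8 282.1]
(251, 90, 84) [408.  296.3]
(251, -90, 84) [379.3 376.3]
(10, 90, 8) [272.1 253.7]
```

View pics/w2c.png

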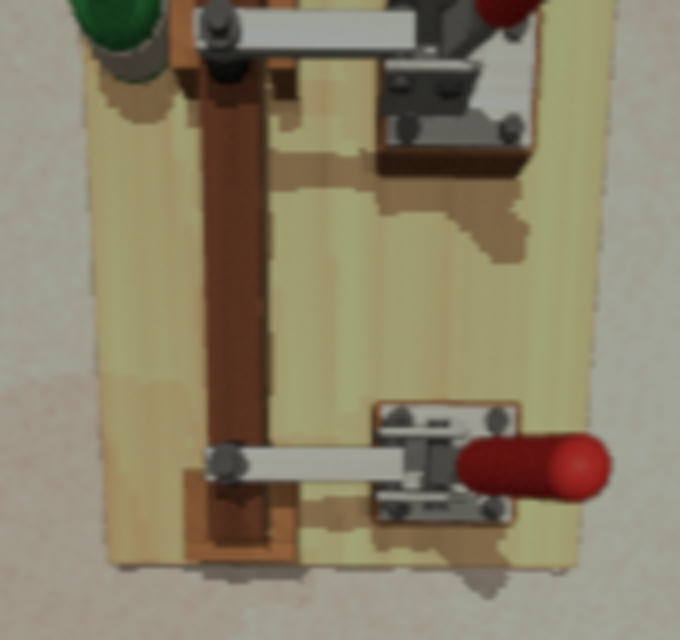

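View pics/w2r.png

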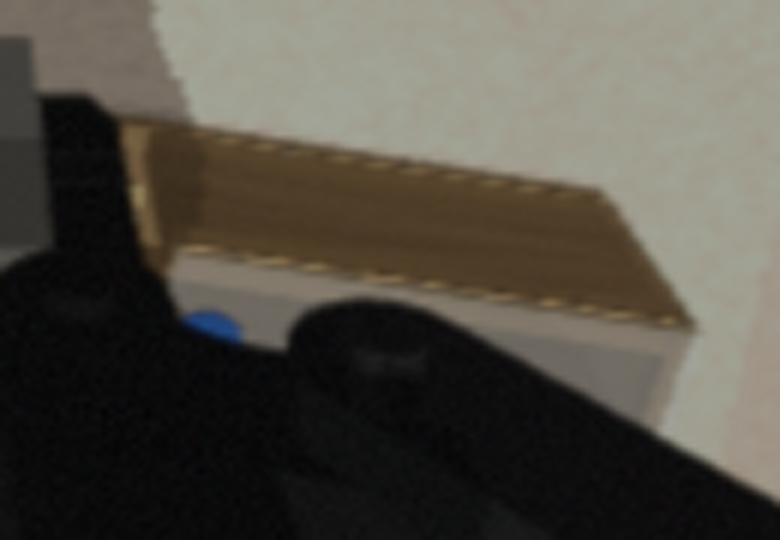

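```bash
python3 -m creep '[{"rx":0,"ry":0,"rz":0,"tx":35,"ty":6,"tz":35,"hand":1},{"rx":0,"ry":0,"rz":0,"tx":65,"ty":6,"tz":75,"hand":1},{"rx":0,"ry":0,"rz":0,"tx":73,"ty":6,"tz":120,"hand":1},{"rx":0,"ry":0,"rz":0,"tx":73,"ty":6,"tz":161,"hand":1},{"rx":0,"ry":0,"rz":0,"tx":73,"ty":6,"tz":161,"hand":1},{"rx":0,"ry":0,"rz":0,"tx":73,"ty":6,"tz":161,"hand":1}]'
cat > where.py <<'E'
from h import *
s=bot.observe();p=(.468,.2139,.0615)
def J(w,p=p):
    c,sn=np.cos(p[2]),np.sin(p[2]);d=np.array(w[:2])-p[:2]; return np.round([1e3*(c*d[0]+sn*d[1]),1e3*(-sn*d[0]+c*d[1]),1e3*w[2]],1)
print("jig mm",J(s["position"]),"yaw-90",np.degrees(s["tool_rot"][2])-90,"rot",s["tool_rot"].round(3),"F",s["force"].round(1),"t",s["clock"])
print("rack mm",J(s["position"],(.4807,-.1926,-.1201)))
E
python3 where.py
```

```text
clock: 4.4
position: [0.5117, 0.1523, 0.1896]
tool_rot: [-3.14, 0.001, 1.631]
force: [0.6, 0.1, 1.3]
grip_width: 0.0003
jig mm [ 39.8 -64.1 189.6] yaw-90 3.430590044889641 rot [-3.140e+00  1.000e-03  1.631e+00] F [0.6 0.1 1.3] t 4.4
rack mm [-10.6 346.2 189.6]
```

```bash
python3 -m creep '[{"rx":0,"ry":0,"rz":0,"tx":0,"ty":36,"tz":0,"hand":1},{"rx":0,"ry":0,"rz":0,"tx":0,"ty":54,"tz":4,"hand":1},{"rx":0,"ry":0,"rz":0,"tx":0,"ty":69,"tz":11,"hand":1},{"rx":0,"ry":0,"rz":0,"tx":0,"ty":83,"tz":20,"hand":1},{"rx":0,"ry":0,"rz":0,"tx":0,"ty":95,"tz":32,"hand":1},{"rx":0,"ry":0,"rz":0,"tx":0,"ty":104,"tz":46,"hand":1},{"rx":0,"ry":0,"rz":0,"tx":0,"ty":111,"tz":59,"hand":1},{"rx":0,"ry":0,"rz":0,"tx":0,"ty":114,"tz":67,"hand":1}]'
python3 where.py
python3 - <<'E'
from h import *
f=viewer.grab_frame("side");crop(f,(190,80,350,220),5,"pics/p1.png")
E
```

```text
clock: 5.2
position: [0.6257, 0.1599, 0.1219]
tool_rot: [-3.141, 0.0, 1.631]
force: [-0.5, 0.4, 0.0]
grip_width: 0.0003
jig mm [154.1 -63.6 121.9] yaw-90 3.4742088267637 rot [-3.141  0.     1.631] F [-0.5  0.4  0. ] t 5.2
rack mm [101.8 367.3 121.9]
```

View pics/p1.png

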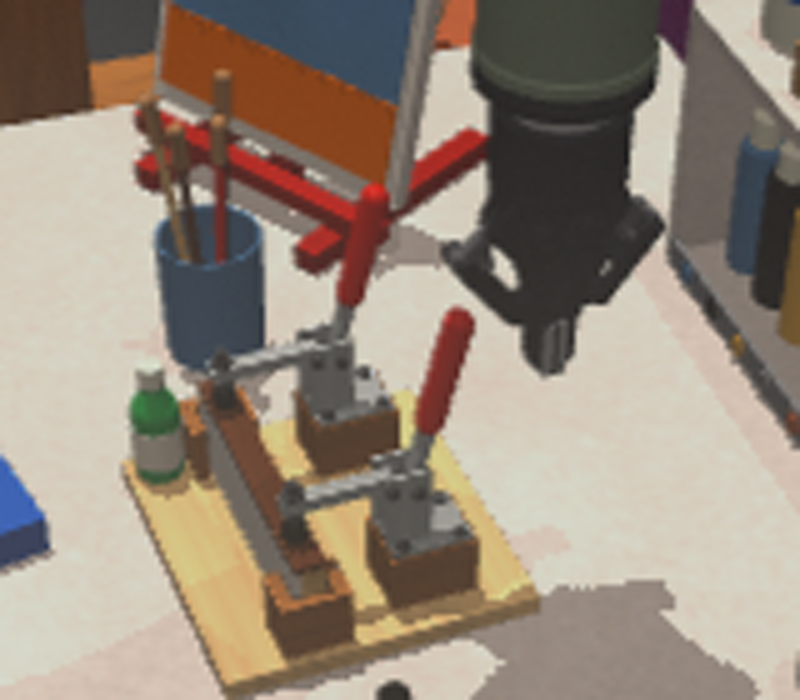

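Run:
```python
from h import *
f=viewer.grab_frame("side");s=bot.observe()
def T(p,P):
    c,sn=np.cos(p[2]),np.sin(p[2]); P=np.array(P)*1e-3; return [p[0]+c*P[0]-sn*P[1],p[1]+sn*P[0]+c*P[1],P[2]]
p=(.468,.2139,.0615)
for P in [(100,-64,199),(72,-64,95),(100,64,199)]: print((proj(T(p,P),f)[0]-[190,80])*5)
print((proj(s["position"],f)[0]-[190,80])*5)
f=viewer.grab_frame("wrist");cv2.imwrite("pics/w3.png",f["pixels"])
f=viewer.grab_frame("scene");crop(f,(250,150,450,300),4,"pics/p2.png")
```

```text
[456.34829409 325.72541591]
[408.67867847 480.76156127]
[370.87716896 200.9564916 ]
[538.25973683 411.01647689]
```

View pics/w3.png

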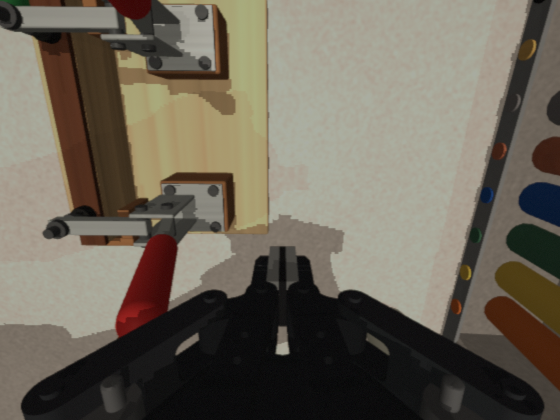

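View pics/p2.png

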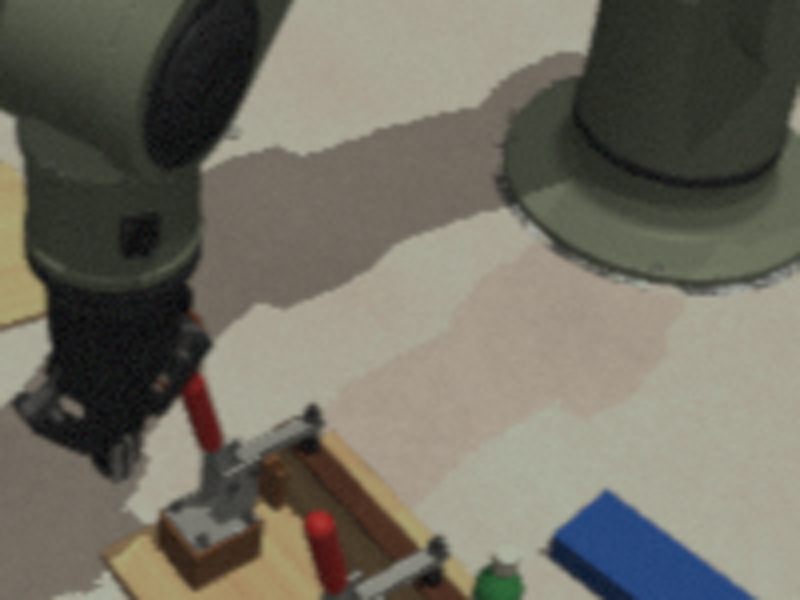

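Run:
```python
from h import *
s=bot.observe()
fs={n:viewer.grab_frame(n) for n in ["side","scene","wrist"]}
for n,f in fs.items(): print(n,proj(s["position"],f,s)[0].round(1))
uv={"side":(190+548/5,80+372/5),"scene":(250+116/4,150+476/4)}
Ps=[K(fs[n])@np.c_[ext(fs[n])] if 0 else K(fs[n])@np.column_stack(ext(fs[n])) for n in uv]
X=cv2.triangulatePoints(Ps[0],Ps[1],np.array(uv["side"]).reshape(2,1),np.array(uv["scene"]).reshape(2,1));X=(X/X[3])[:3,0]
print(X,s["position"])
for n in uv: print(n,uv[n],proj(X,fs[n])[0])
# residual check of jig handle points in scene
```

```text
side [297.7 161.8]
scene [278.5 275.6]
wrist [282.3 237.4]
[0.62689856 0.16058843 0.14989609] [0.62520161 0.16017549 0.12296561]
side (299.6, 154.4) [298.63974159 154.28088249]
scene (279.0, 269.0) [277.90755242 269.09122336]
```

Run:
```python
from h import *
s=bot.observe()
f=viewer.grab_frame("wrist")
M=np.linalg.inv(np.array(f["tool_from_camera"]))
for z in (0,-10,-20,-27,-35,-45):
  for x in (-11,0,11):
    P=M@[x*1e-3,0,z*1e-3,1]; uv=K(f)@P[:3]/P[2]; print(z,x,uv[:2].round(1))
crop(f,(200,200,370,330),4,"pics/w4.png")
f=viewer.grab_frame("side");crop(f,(260,80,340,180),6,"pics/p3.png")
```

```text
0 -11 [282.4 253. ]
0 0 [282.3 237.4]
0 11 [282.3 221.2]
-10 -11 [282.4 260.3]
-10 0 [282.4 244. ]
-10 11 [282.4 227. ]
-20 -11 [282.4 268.5]
-20 0 [282.4 251.4]
-20 11 [282.4 233.6]
-27 -11 [282.4 274.7]
-27 0 [282.4 257. ]
-27 11 [282.4 238.6]
-35 -11 [282.4 282.5]
-35 0 [282.4 264.1]
-35 11 [282.4 244.9]
-45 -11 [282.5 293.4]
-45 0 [282.5 274.1]
-45 11 [282.5 253.8]
```

View pics/w4.png

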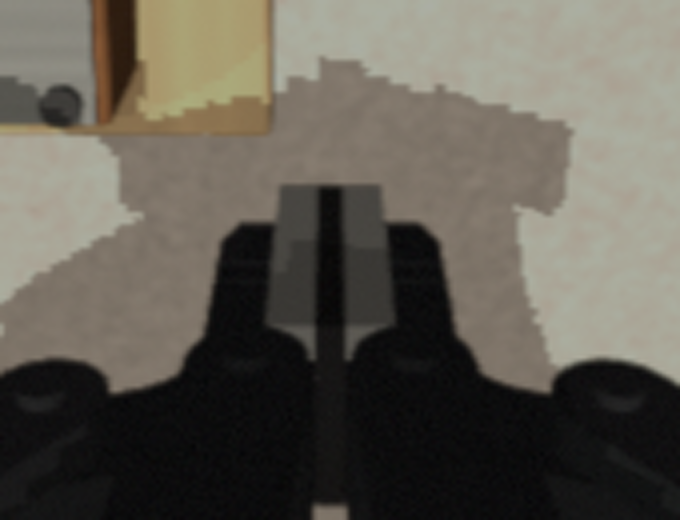

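View pics/p3.png

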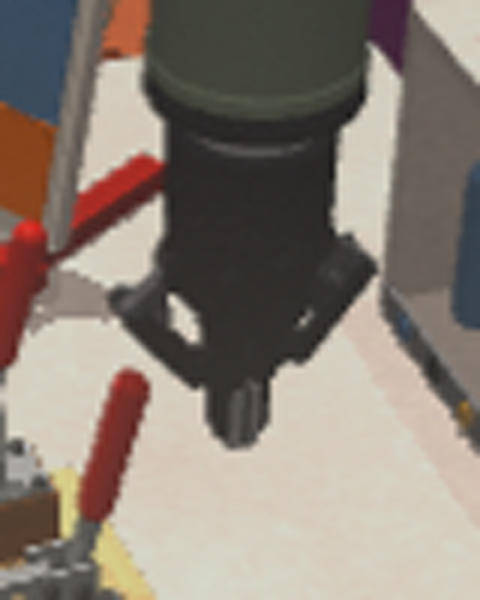

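```bash
python3 -m creep '[{"rx":0,"ry":0,"rz":0,"tx":0,"ty":36,"tz":0,"hand":1},{"rx":0,"ry":0,"rz":0,"tx":0,"ty":36,"tz":40,"hand":1},{"rx":0,"ry":0,"rz":0,"tx":0,"ty":36,"tz":80,"hand":1},{"rx":0,"ry":0,"rz":0,"tx":0,"ty":36,"tz":110,"hand":1},{"rx":0,"ry":0,"rz":0,"tx":0,"ty":36,"tz":110,"hand":1},{"rx":0,"ry":0,"rz":0,"tx":0,"ty":36,"tz":110,"hand":1}]'
python3 where.py
python3 - <<'E'
from h import *
f=viewer.grab_frame("side");crop(f,(220,60,380,220),4,"pics/p4.png")
E
```

```text
clock: 6.25
position: [0.6615, 0.1625, 0.0135]
tool_rot: [3.141, -0.0, 1.632]
force: [1.1, 0.3, 0.8]
grip_width: 0.0001
jig mm [190.  -63.2  13.5] yaw-90 3.496046583618167 rot [ 3.141 -0.     1.632] F [1.1 0.3 0.8] t 6.25
rack mm [137.  374.2  13.5]
```

View pics/p4.png

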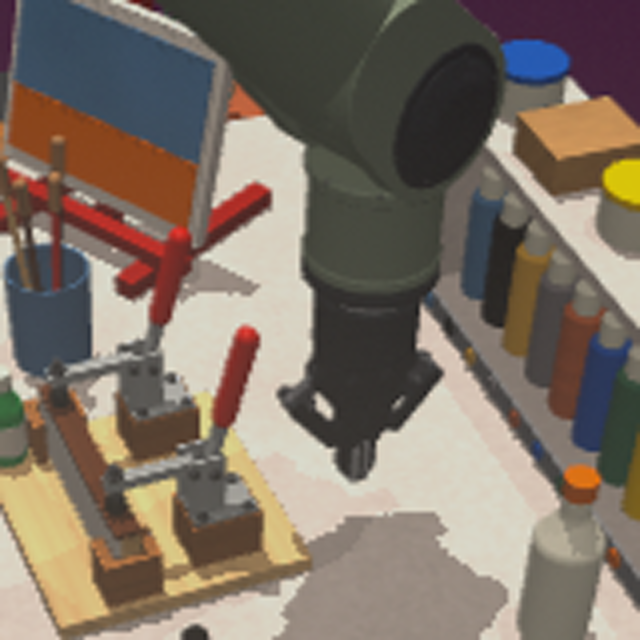

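```bash
python3 -m creep '[{"rx":0,"ry":0,"rz":0,"tx":0,"ty":0,"tz":10,"hand":1},{"rx":0,"ry":0,"rz":0,"tx":0,"ty":0,"tz":10,"hand":1}]'; python3 -m creep '[{"rx":0,"ry":0,"rz":0,"tx":0,"ty":0,"tz":10,"hand":1},{"rx":0,"ry":0,"rz":0,"tx":0,"ty":0,"tz":10,"hand":1}]';python3 -m creep '[{"rx":0,"ry":0,"rz":0,"tx":0,"ty":0,"tz":6,"hand":1},{"rx":0,"ry":0,"rz":0,"tx":0,"ty":0,"tz":6,"hand":1}]'
```

```text
clock: 6.5
position: [0.6613, 0.1623, 0.0028]
tool_rot: [3.141, -0.0, 1.632]
force: [-0.5, 0.1, -0.9]
grip_width: -0.0003
clock: 6.7
position: [0.6606, 0.1622, -0.0085]
tool_rot: [-3.14, 0.0, 1.632]
force: [-0.1, -0.2, -0.3]
grip_width: 0.0
clock: 6.9
position: [0.6609, 0.1623, -0.0142]
tool_rot: [-3.141, 0.0, 1.632]
force: [0.0, 0.6, 0.2]
grip_width: 0.0003
```

```bash
for i in 1; do python3 -m creep '[{"rx":0,"ry":0,"rz":0,"tx":0,"ty":0,"tz":5,"hand":1},{"rx":0,"ry":0,"rz":0,"tx":0,"ty":0,"tz":5,"hand":1}]'; done;  python3 -m creep '[{"rx":0,"ry":0,"rz":0,"tx":0,"ty":0,"tz":4,"hand":1},{"rx":0,"ry":0,"rz":0,"tx":0,"ty":0,"tz":4,"hand":1}]';python3 -m creep '[{"rx":0,"ry":0,"rz":0,"tx":0,"ty":0,"tz":3,"hand":1},{"rx":0,"ry":0,"rz":0,"tx":0,"ty":0,"tz":3,"hand":1}]'
```

```text
clock: 7.1
position: [0.6609, 0.1623, -0.019]
tool_rot: [-3.141, 0.0, 1.632]
force: [0.1, -1.4, 0.8]
grip_width: 0.0004
clock: 7.3
position: [0.661, 0.1623, -0.0229]
tool_rot: [-3.141, 0.0, 1.632]
force: [-0.1, 0.0, 0.2]
grip_width: 0.0003
clock: 7.5
position: [0.6611, 0.1623, -0.0258]
tool_rot: [-3.141, 0.0, 1.632]
force: [-0.2, -0.0, 0.4]
grip_width: -0.0004
```

```bash
python3 -m creep '[{"rx":0,"ry":0,"rz":0,"tx":0,"ty":0,"tz":3,"hand":1},{"rx":0,"ry":0,"rz":0,"tx":0,"ty":0,"tz":3,"hand":1}]';python3 -m creep '[{"rx":0,"ry":0,"rz":0,"tx":0,"ty":0,"tz":3,"hand":1},{"rx":0,"ry":0,"rz":0,"tx":0,"ty":0,"tz":3,"hand":1}]'
python3 - <<'E'
from h import *
f=viewer.grab_frame("side");crop(f,(260,80,380,200),5,"pics/p5.png")
E
```

```text
clock: 7.7
position: [0.6611, 0.1623, -0.0288]
tool_rot: [-3.141, 0.0, 1.632]
force: [0.2, -0.0, 0.1]
grip_width: 0.0
clock: 7.9
position: [0.6615, 0.1624, -0.0306]
tool_rot: [3.141, -0.0, 1.632]
force: [-4.2, -1.4, 14.0]
grip_width: -0.0003
```

View pics/p5.png

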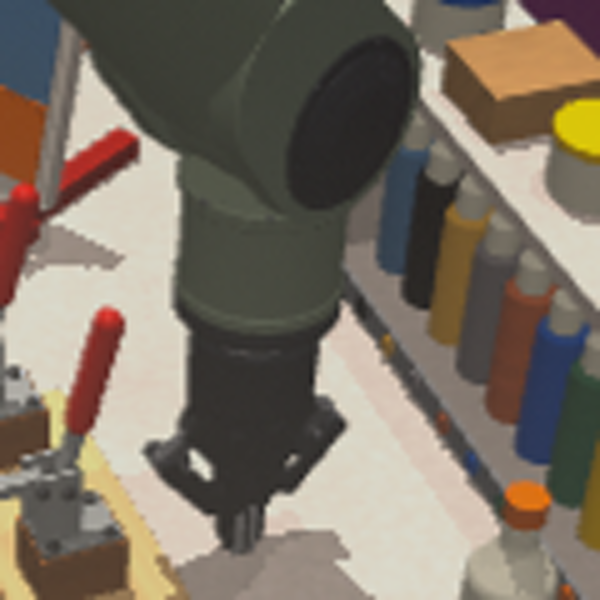

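```bash
python3 -m creep '[{"rx":0,"ry":0,"rz":0,"tx":0,"ty":0,"tz":-50,"hand":1},{"rx":0,"ry":0,"rz":0,"tx":0,"ty":0,"tz":-100,"hand":1},{"rx":0,"ry":0,"rz":0,"tx":0,"ty":0,"tz":-150,"hand":1},{"rx":0,"ry":0,"rz":0,"tx":0,"ty":0,"tz":-200,"hand":1},{"rx":0,"ry":0,"rz":0,"tx":0,"ty":0,"tz":-248,"hand":1},{"rx":0,"ry":0,"rz":0,"tx":0,"ty":-45,"tz":-250,"hand":1},{"rx":0,"ry":0,"rz":0,"tx":0,"ty":-95,"tz":-250,"hand":1},{"rx":0,"ry":0,"rz":0,"tx":0,"ty":-145,"tz":-250,"hand":1}]'
python3 -m creep '[{"rx":0,"ry":0,"rz":0,"tx":0,"ty":-5,"tz":20,"hand":1},{"rx":0,"ry":0,"rz":0,"tx":0,"ty":-5,"tz":57,"hand":1},{"rx":0,"ry":0,"rz":0,"tx":0,"ty":-5,"tz":57,"hand":1}]'
python3 where.py
```

```text
clock: 8.75
position: [0.5147, 0.1533, 0.2186]
tool_rot: [3.141, -0.0, 1.632]
force: [1.3, 1.5, 0.4]
grip_width: -0.0002
clock: 9.05
position: [0.5095, 0.1525, 0.1588]
tool_rot: [-3.137, 0.002, 1.632]
force: [-1.0, 0.3, 0.3]
grip_width: -0.0002
jig mm [ 37.6 -63.8 158.8] yaw-90 3.5204439968679964 rot [-3.137e+00  2.000e-03  1.632e+00] F [-1.   0.3  0.3] t 9.05
rack mm [-12.8 346.1 158.8]
```

```bash
python3 -m creep '[{"rx":0,"ry":0,"rz":0,"tx":0,"ty":36,"tz":0,"hand":1},{"rx":0,"ry":0,"rz":0,"tx":0,"ty":54,"tz":4,"hand":1},{"rx":0,"ry":0,"rz":0,"tx":0,"ty":69,"tz":11,"hand":1},{"rx":0,"ry":0,"rz":0,"tx":0,"ty":83,"tz":20,"hand":1},{"rx":0,"ry":0,"rz":0,"tx":0,"ty":95,"tz":32,"hand":1},{"rx":0,"ry":0,"rz":0,"tx":0,"ty":104,"tz":46,"hand":1},{"rx":0,"ry":0,"rz":0,"tx":0,"ty":111,"tz":59,"hand":1},{"rx":0,"ry":0,"rz":0,"tx":0,"ty":114,"tz":67,"hand":1}]'
python3 where.py
python3 - <<'E'
from h import *
f=viewer.grab_frame("side");crop(f,(190,80,350,220),5,"pics/p6.png")
E
```

```text
clock: 9.85
position: [0.6263, 0.1602, 0.0947]
tool_rot: [3.141, -0.0, 1.631]
force: [1.5, -0.1, 4.0]
grip_width: 0.0001
jig mm [154.7 -63.4  94.7] yaw-90 3.473633472172324 rot [ 3.141 -0.     1.631] F [ 1.5 -0.1  4. ] t 9.85
rack mm [102.3 367.7  94.7]
```

View pics/p6.png

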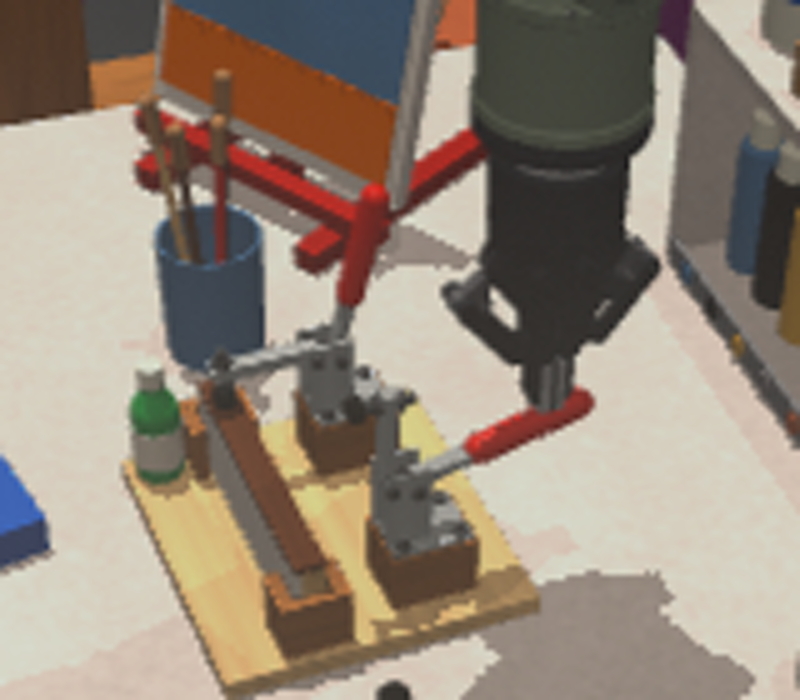

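```bash
python3 -m creep '[{"rx":0,"ry":0,"rz":0,"tx":0,"ty":0,"tz":5,"hand":1},{"rx":0,"ry":0,"rz":0,"tx":0,"ty":0,"tz":5,"hand":1}]'; python3 -m creep '[{"rx":0,"ry":0,"rz":0,"tx":0,"ty":0,"tz":3,"hand":1},{"rx":0,"ry":0,"rz":0,"tx":0,"ty":0,"tz":3,"hand":1}]';  python3 where.py
```

```text
clock: 10.1
position: [0.625, 0.1602, 0.0896]
tool_rot: [-3.141, 0.0, 1.632]
force: [1.1, -0.5, 0.9]
grip_width: 0.0001
clock: 10.3
position: [0.6256, 0.1603, 0.0882]
tool_rot: [3.14, -0.0, 1.632]
force: [-4.8, -1.3, 19.1]
grip_width: -0.0003
jig mm [154.  -63.2  88.2] yaw-90 3.4915428290510704 rot [ 3.14  -0.     1.632] F [-4.8 -1.3 19.1] t 10.3
rack mm [101.6 367.7  88.2]
```

```bash
python3 -m creep '[{"rx":0,"ry":0,"rz":0,"tx":0,"ty":0,"tz":-45,"hand":1},{"rx":0,"ry":0,"rz":0,"tx":0,"ty":0,"tz":-90,"hand":1},{"rx":0,"ry":0,"rz":0,"tx":10,"ty":-10,"tz":-130,"hand":1},{"rx":0,"ry":0,"rz":0,"tx":45,"ty":-40,"tz":-135,"hand":1},{"rx":0,"ry":0,"rz":0,"tx":80,"ty":-75,"tz":-135,"hand":1},{"rx":0,"ry":0,"rz":0,"tx":115,"ty":-108,"tz":-135,"hand":1},{"rx":0,"ry":0,"rz":0,"tx":127,"ty":-114,"tz":-110,"hand":1},{"rx":0,"ry":0,"rz":0,"tx":127,"ty":-114,"tz":-70,"hand":1}]'
python3 -m creep '[{"rx":0,"ry":0,"rz":0,"tx":0,"ty":0,"tz":0,"hand":1}]'
python3 where.py
```

```text
clock: 11.1
position: [0.5029, 0.2833, 0.1583]
tool_rot: [3.138, -0.003, 1.636]
force: [1.4, 0.1, -0.7]
grip_width: -0.0005
clock: 11.2
position: [0.5011, 0.2789, 0.1532]
tool_rot: [-3.136, 0.003, 1.633]
force: [-0.3, -1.0, -0.2]
grip_width: 0.0002
jig mm [ 37.   62.9 153.2] yaw-90 3.5795534386874834 rot [-3.136e+00  3.000e-03  1.633e+00] F [-0.3 -1.  -0.2] t 11.2
rack mm [-36.3 470.6 153.2]
```

```bash
python3 -m creep '[{"rx":0,"ry":0,"rz":0,"tx":0,"ty":36,"tz":-2,"hand":1},{"rx":0,"ry":0,"rz":0,"tx":0,"ty":54,"tz":2,"hand":1},{"rx":0,"ry":0,"rz":0,"tx":0,"ty":69,"tz":9,"hand":1},{"rx":0,"ry":0,"rz":0,"tx":0,"ty":83,"tz":18,"hand":1},{"rx":0,"ry":0,"rz":0,"tx":0,"ty":95,"tz":30,"hand":1},{"rx":0,"ry":0,"rz":0,"tx":0,"ty":104,"tz":44,"hand":1},{"rx":0,"ry":0,"rz":0,"tx":0,"ty":111,"tz":57,"hand":1},{"rx":0,"ry":0,"rz":0,"tx":0,"ty":114,"tz":65,"hand":1}]'
python3 -m creep '[{"rx":0,"ry":0,"rz":0,"tx":0,"ty":0,"tz":4,"hand":1},{"rx":0,"ry":0,"rz":0,"tx":0,"ty":0,"tz":4,"hand":1}]'
python3 where.py
python3 - <<'E'
from h import *
f=viewer.grab_frame("side");crop(f,(190,80,350,220),5,"pics/p7.png")
E
```

```text
clock: 12.0
position: [0.6188, 0.2864, 0.0925]
tool_rot: [3.141, -0.0, 1.631]
force: [0.9, -1.6, 3.7]
grip_width: 0.0001
clock: 12.2
position: [0.6184, 0.2866, 0.0889]
tool_rot: [3.14, -0.0, 1.631]
force: [0.5, -1.9, 6.9]
grip_width: 0.0005
jig mm [154.5  63.3  88.9] yaw-90 3.4598665093441667 rot [ 3.14  -0.     1.631] F [ 0.5 -1.9  6.9] t 12.2
rack mm [ 79.3 492.2  88.9]
```

View pics/p7.png

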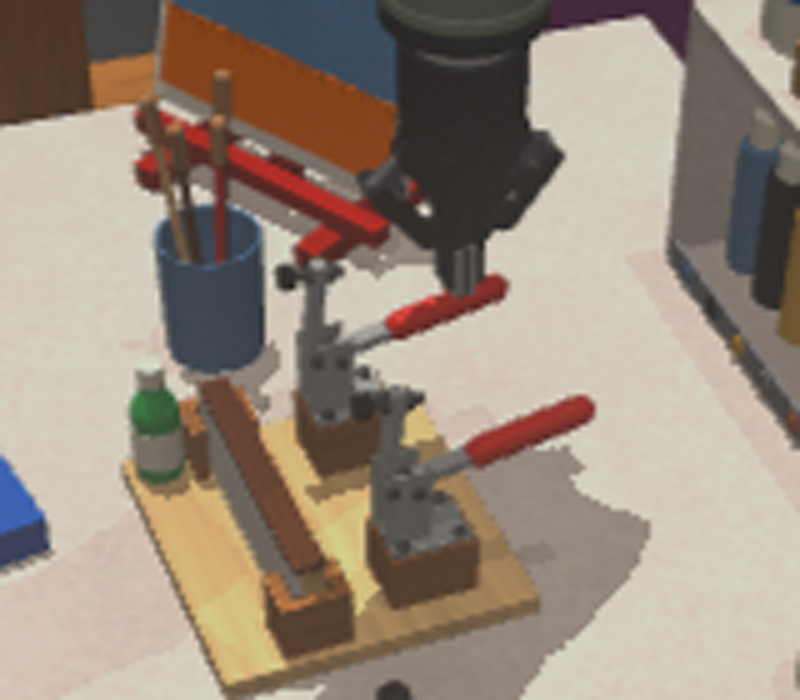

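```bash
python3 -m creep '[{"rx":0,"ry":0,"rz":0,"tx":0,"ty":0,"tz":2,"hand":1},{"rx":0,"ry":0,"rz":0,"tx":0,"ty":0,"tz":2,"hand":1},{"rx":0,"ry":0,"rz":0,"tx":0,"ty":0,"tz":-45,"hand":1},{"rx":0,"ry":0,"rz":0,"tx":-5,"ty":-5,"tz":-95,"hand":1},{"rx":0,"ry":0,"rz":0,"tx":-25,"ty":-50,"tz":-110,"hand":-1},{"rx":0,"ry":0,"rz":0,"tx":-45,"ty":-95,"tz":-110,"hand":-1},{"rx":0,"ry":0,"rz":0,"tx":-63,"ty":-135,"tz":-110,"hand":-1},{"rx":0,"ry":0,"rz":0,"tx":-63,"ty":-155,"tz":-110,"hand":-1}]'
python3 -m creep '[{"rx":0,"ry":0,"rz":0,"tx":0,"ty":0,"tz":0,"hand":-1},{"rx":0,"ry":0,"rz":0,"tx":0,"ty":0,"tz":0,"hand":-1},{"rx":0,"ry":0,"rz":0,"tx":0,"ty":0,"tz":0,"hand":-1}]'
python3 where.py
python3 - <<'E'
from h import *
f=viewer.grab_frame("wrist");cv2.imwrite("pics/w5.png",f["pixels"])
f=viewer.grab_frame("side");crop(f,(190,80,350,220),5,"pics/p8.png")
E
```

```text
clock: 13.05
position: [0.4637, 0.2118, 0.1987]
tool_rot: [-3.141, 0.001, 1.63]
force: [0.6, 1.0, 0.2]
grip_width: 0.0577
clock: 13.35
position: [0.4673, 0.2147, 0.1979]
tool_rot: [3.141, -0.0, 1.632]
force: [0.8, -0.6, 0.6]
grip_width: 0.0858
jig mm [ -0.7   0.9 197.9] yaw-90 3.4850138370970853 rot [ 3.141 -0.     1.632] F [ 0.8 -0.6  0.6] t 13.35
rack mm [-62.1 402.8 197.9]
```

View pics/w5.png

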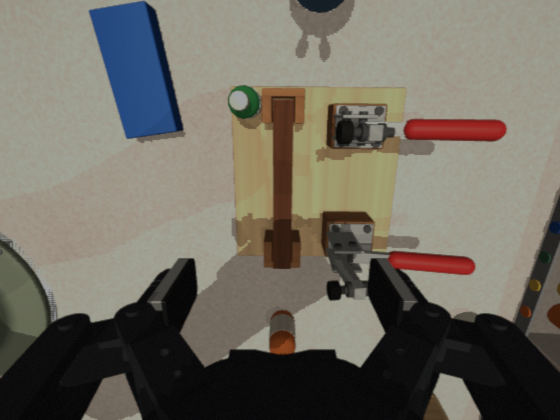

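View pics/p8.png

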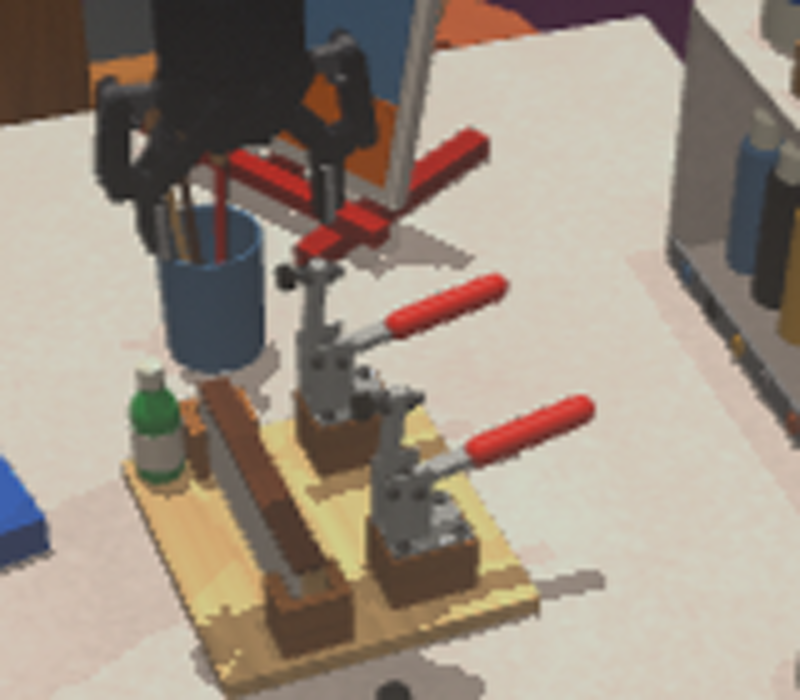

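```bash
python3 -m creep '[{"rx":0,"ry":0,"rz":0,"tx":-1,"ty":1,"tz":45,"hand":-1},{"rx":0,"ry":0,"rz":0,"tx":-1,"ty":1,"tz":90,"hand":-1},{"rx":0,"ry":0,"rz":0,"tx":-1,"ty":1,"tz":130,"hand":-1},{"rx":0,"ry":0,"rz":0,"tx":-1,"ty":1,"tz":165,"hand":-1},{"rx":0,"ry":0,"rz":0,"tx":-1,"ty":1,"tz":191,"hand":-1},{"rx":0,"ry":0,"rz":0,"tx":-1,"ty":1,"tz":191,"hand":-1},{"rx":0,"ry":0,"rz":0,"tx":-1,"ty":1,"tz":191,"hand":-1}]'
python3 where.py
python3 - <<'E'
from h import *
f=viewer.grab_frame("side");crop(f,(190,80,350,220),5,"pics/p9.png")
E
```

```text
clock: 14.15
position: [0.4679, 0.2137, 0.0068]
tool_rot: [-3.141, 0.0, 1.632]
force: [0.2, -0.6, 0.3]
grip_width: 0.0852
jig mm [-0.1 -0.2  6.8] yaw-90 3.4946936981416883 rot [-3.141  0.     1.632] F [ 0.2 -0.6  0.3] t 14.15
rack mm [-61.4 401.8   6.8]
```

View pics/p9.png

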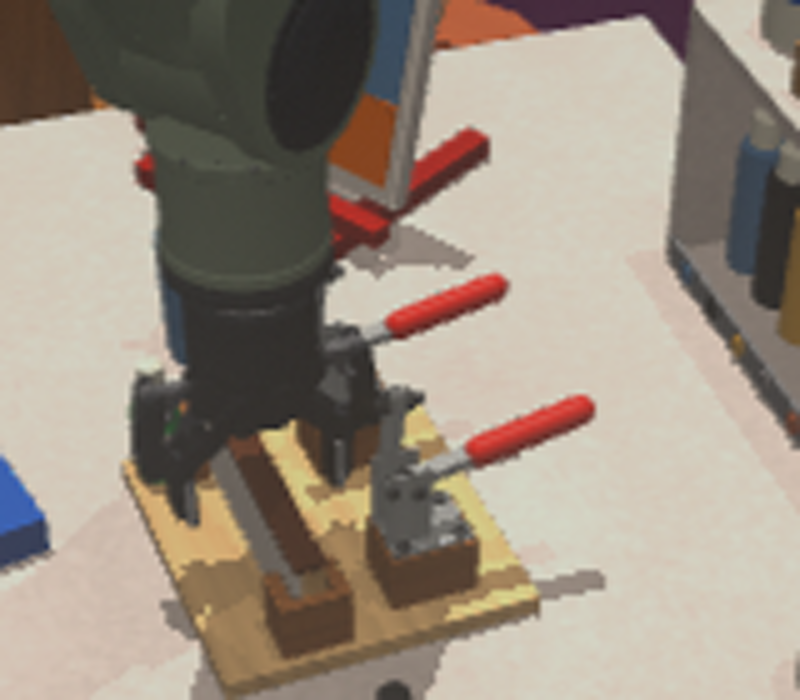

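Good: the open fingers straddle the panel and the clamps are clear. Grip.

```bash
python3 -m creep '[{"rx":0,"ry":0,"rz":0,"tx":0,"ty":0,"tz":0,"hand":1},{"rx":0,"ry":0,"rz":0,"tx":0,"ty":0,"tz":0,"hand":1},{"rx":0,"ry":0,"rz":0,"tx":0,"ty":0,"tz":0,"hand":1},{"rx":0,"ry":0,"rz":0,"tx":0,"ty":0,"tz":0,"hand":1},{"rx":0,"ry":0,"rz":0,"tx":0,"ty":0,"tz":0,"hand":1},{"rx":0,"ry":0,"rz":0,"tx":0,"ty":0,"tz":0,"hand":1}]' 40
python3 where.py
python3 - <<'E'
from h import *
f=viewer.grab_frame("side");crop(f,(190,80,350,220),5,"pics/p10.png")
E
```

```text
clock: 14.8
position: [0.468, 0.2137, 0.0069]
tool_rot: [3.141, -0.0, 1.632]
force: [-1.0, -1.4, 6.6]
grip_width: 0.0194
jig mm [ 0.  -0.2  6.9] yaw-90 3.4806402468523885 rot [ 3.141 -0.     1.632] F [-1.  -1.4  6.6] t 14.8
rack mm [-61.3 401.9   6.9]
```

View pics/p10.png

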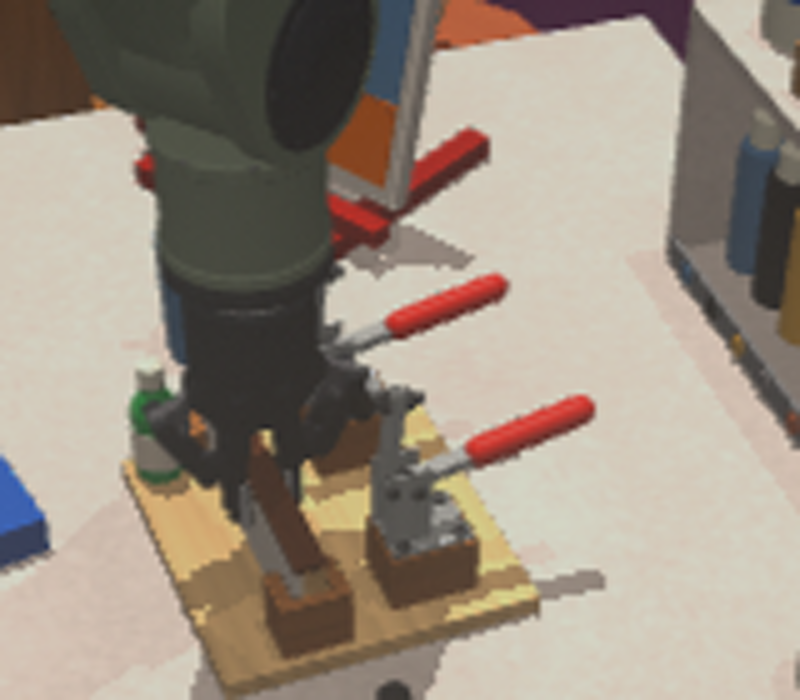

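```bash
python3 -m creep '[{"rx":0,"ry":0,"rz":0,"tx":0,"ty":0,"tz":-20,"hand":1},{"rx":0,"ry":0,"rz":0,"tx":0,"ty":0,"tz":-50,"hand":1},{"rx":0,"ry":0,"rz":0,"tx":0,"ty":0,"tz":-85,"hand":1},{"rx":0,"ry":0,"rz":0,"tx":0,"ty":0,"tz":-120,"hand":1},{"rx":0,"ry":0,"rz":0,"tx":0,"ty":0,"tz":-150,"hand":1},{"rx":0,"ry":0,"rz":0,"tx":0,"ty":0,"tz":-172,"hand":1},{"rx":0,"ry":0,"rz":0,"tx":0,"ty":0,"tz":-172,"hand":1}]'
python3 where.py
python3 - <<'E'
from h import *
f=viewer.grab_frame("side");crop(f,(190,40,350,220),4,"pics/p11.png")
E
```

```text
clock: 15.55
position: [0.4689, 0.2142, 0.1812]
tool_rot: [3.138, -0.002, 1.632]
force: [-0.1, -1.3, -3.0]
grip_width: 0.0195
jig mm [  0.9   0.2 181.2] yaw-90 3.485507927858137 rot [ 3.138e+00 -2.000e-03  1.632e+00] F [-0.1 -1.3 -3. ] t 15.55
rack mm [-60.5 402.4 181.2]
```

View pics/p11.png

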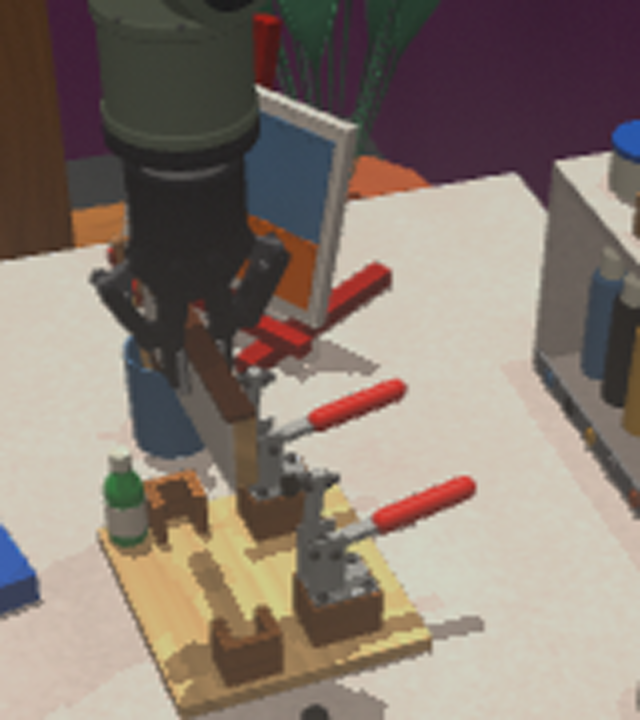

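```bash
python3 -m creep '[{"rx":0,"ry":0,"rz":8,"tx":-20,"ty":0,"tz":0,"hand":1},{"rx":0,"ry":0,"rz":16,"tx":-50,"ty":-2,"tz":0,"hand":1},{"rx":0,"ry":0,"rz":24,"tx":-85,"ty":-4,"tz":0,"hand":1},{"rx":0,"ry":0,"rz":32,"tx":-120,"ty":-6,"tz":0,"hand":1},{"rx":0,"ry":0,"rz":40,"tx":-155,"ty":-8,"tz":0,"hand":1},{"rx":0,"ry":0,"rz":48,"tx":-190,"ty":-10,"tz":0,"hand":1},{"rx":0,"ry":0,"rz":56,"tx":-225,"ty":-12,"tz":0,"hand":1},{"rx":0,"ry":0,"rz":64,"tx":-260,"ty":-12,"tz":0,"hand":1}]'
python3 where.py
cat > tgt.py <<'E'
# usage: tgt.py rackx racky z yawdeg  -> rows in tool axes
import sys
from h import *
s=bot.observe(); a=list(map(float,sys.argv[1:5])); p=eval(open('rackpose').read())
c,sn=np.cos(p[2]),np.sin(p[2]); W=np.array([p[0]+c*a[0]*1e-3-sn*a[1]*1e-3,p[1]+sn*a[0]*1e-3+c*a[1]*1e-3,a[2]*1e-3])
Rm=R.from_euler('xyz',s["tool_rot"]); t=1e3*Rm.inv().apply(W-s["position"])
G=R.from_euler('xyz',[np.pi,0,np.radians(a[3])]); rv=np.degrees((Rm.inv()*G).as_rotvec())
d=(s["position"]-[p[0],p[1],0])[:2]
print("t",t.round(1),"rv",rv.round(2),"now rack",(1e3*np.array([c*d[0]+sn*d[1],-sn*d[0]+c*d[1],s["position"][2]])).round(1),"yaw",np.degrees(s["tool_rot"][2]).round(2),"F",s["force"].round(1),s["clock"],s["grip_width"])
E
echo '(.4807,-.1926,-.1201)'>rackpose; python3 tgt.py -10 63 178 -6.88
```

```text
clock: 16.4
position: [0.4706, -0.0481, 0.1774]
tool_rot: [-3.141, 0.002, 0.509]
force: [0.5, 0.1, -1.9]
grip_width: 0.0196
jig mm [ -13.5 -261.7  177.4] yaw-90 -60.82747793173621 rot [-3.141e+00  2.000e-03  5.090e-01] F [ 0.5  0.1 -1.9] t 16.4
rack mm [-27.4 142.3 177.4]
t [-32.6  74.3  -0.6] rv [ 0.    0.12 36.05] now rack [-27.4 142.3 177.4] yaw 29.17 F [ 0.5  0.1 -1.9] 16.4 0.0196326498243009
```

```bash
python3 -m creep '[{"rx":0,"ry":0,"rz":8,"tx":-12,"ty":20,"tz":0,"hand":1},{"rx":0,"ry":0,"rz":16,"tx":-22,"ty":45,"tz":0,"hand":1},{"rx":0,"ry":0,"rz":24,"tx":-32,"ty":65,"tz":0,"hand":1},{"rx":0,"ry":0,"rz":32,"tx":-33,"ty":74,"tz":0,"hand":1},{"rx":0,"ry":0,"rz":36,"tx":-33,"ty":74,"tz":0,"hand":1},{"rx":0,"ry":0,"rz":36,"tx":-33,"ty":74,"tz":0,"hand":1},{"rx":0,"ry":0,"rz":36,"tx":-33,"ty":74,"tz":0,"hand":1}]'
python3 tgt.py -10 63 178 -6.88
python3 - <<'E'
from h import *
for n in ("wrist","side","scene"):
    f=viewer.grab_frame(n);cv2.imwrite(f"pics/i_{n}.png",f["pixels"])
    if n=="side": crop(f,(260,200,430,340),4,"pics/i_sidec.png")
    if n=="scene": crop(f,(150,150,300,260),5,"pics/i_scenec.png")
E
```

```text
clock: 17.1
position: [0.4788, -0.127, 0.1777]
tool_rot: [3.141, 0.002, -0.111]
force: [0.8, -0.4, -3.0]
grip_width: 0.0194
t [-0.3  1.9 -0.3] rv [0.02 0.09 0.54] now rack [ -9.7  64.9 177.7] yaw -6.34 F [ 0.8 -0.4 -3. ] 17.1 0.01943947563463837
```

View pics/i_wrist.png

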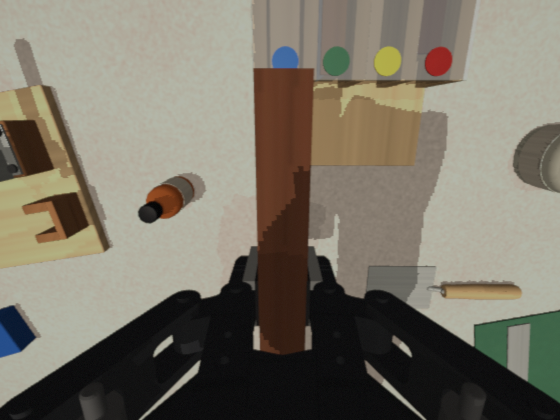

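View pics/i_sidec.png

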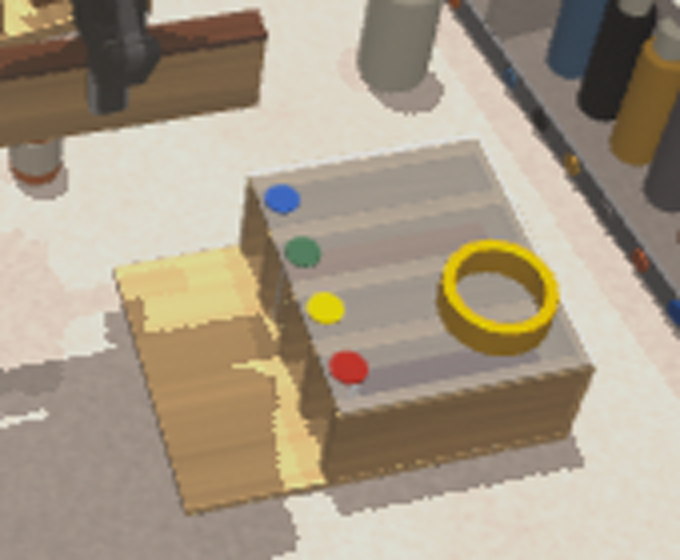

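View pics/i_scenec.png

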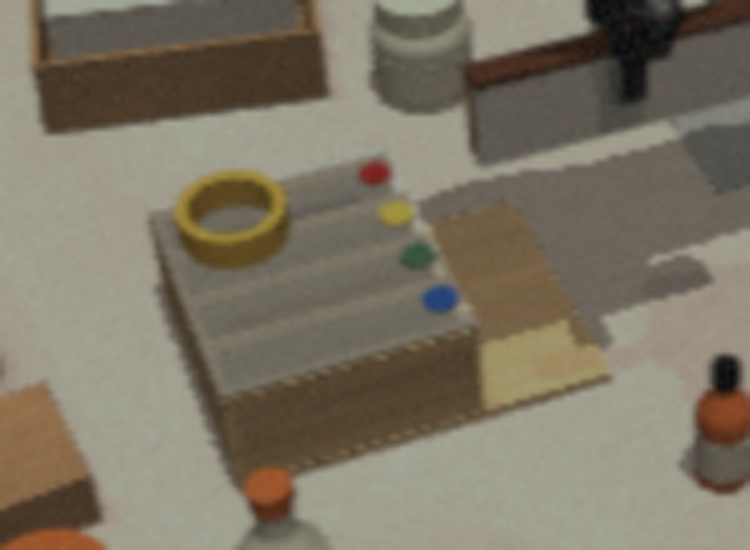

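```bash
python3 -m creep '[{"rx":0,"ry":0,"rz":0,"tx":0,"ty":0,"tz":0,"hand":1},{"rx":0,"ry":0,"rz":0,"tx":0,"ty":0,"tz":0,"hand":1}]' >/dev/null
python3 tgt.py -10 63 178 -6.88
python3 - <<'E'
from h import *
import pickle
s=bot.observe();f=viewer.grab_frame("wrist");pickle.dump((s,f),open("w.pkl","wb"))
crop(f,(240,0,480,180),3.3,"pics/i_w2.png")
E
```

```text
t [-0.8  1.8  0.6] rv [-0.   -0.    0.41] now rack [ -9.2  64.8 178.6] yaw -6.47 F [ 0.6 -0.3 -3.3] 17.45 0.01975359967607817
```

View pics/i_w2.png

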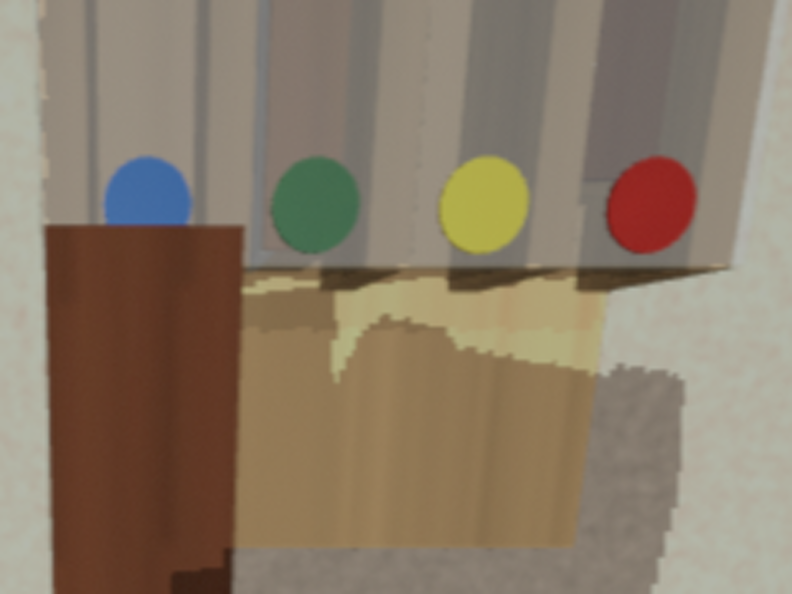

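```bash
python3 - <<'E'
from h import *
import pickle
from scipy.optimize import least_squares
s,f=pickle.load(open("w.pkl","rb"))
c=lambda u,v:(240+u/3.3,v/3.3)
obs=[(c(244,267),(95,None,84)),(c(735,266.5),(95,-90,84)),(c(235,547),(10,None,8)),(c(575,547),(10,-90,8))]
dots=[(c(148,204),63),(c(317,205),21),(c(485,205),-21),(c(652,205),-63)]
def W(p,P):
    a,b=np.cos(p[2]),np.sin(p[2]);P=np.array(P)*1e-3;return [p[0]+a*P[0]-b*P[1],p[1]+b*P[0]+a*P[1],P[2]]
def res(p,full=False):
    r=[]
    for uv,P in obs:
        if P[1] is None:
            e=proj(W(p,(P[0],50,P[2])),f,s)[0]; e2=proj(W(p,(P[0],0,P[2])),f,s)[0]
            k=(uv[0]-e[0])/(e2[0]-e[0]); r+=[e[1]+k*(e2[1]-e[1])-uv[1]]
        else: r+=list((proj(W(p,P),f,s)[0]-uv)*[.3,1])
    for uv,y in dots: r+=list(proj(W(p,(p[3],y,84)),f,s)[0]-uv)
    return np.array(r)
r=least_squares(res,[.4807,-.1926,-.12,105]);p=r.x;print(p[:3].round(4),np.degrees(p[2]),p[3],r.fun.round(2))
# divider lines at blue slot: z 78 divider tops? project
for y in (90,78,48,36,6): print(y,[(proj(W(p,(x,y,z)),f,s)[0]-[240,0])*3.3 for x in(130,) for z in(78,)])
# panel edges
M=np.linalg.inv(np.array(f["tool_from_camera"]))
# panel top leading corners: pixels
for uv in (c(47,227),c(244,227)):
    # tool height of panel top: bottom=TCP+8 => top=TCP z+68
    print(onz(uv,s["position"][2]+.068,f,s), end=' ')
    w=onz(uv,s["position"][2]+.068,f,s); d=w[:2]-p[:2]; print((1e3*np.array([np.cos(p[2])*d[0]+np.sin(p[2])*d[1],-np.sin(p[2])*d[0]+np.cos(p[2])*d[1]])).round(1))
open('rackpose','w').write(str(tuple(float(x) for x in p[:3])))
E
python3 tgt.py -10 63 178 -6.47
```

```text
[ 0.4796 -0.1939 -0.1144] -6.55535187030161 109.29239313300488 [-0.24  1.22  0.01  0.19  0.06  0.25  0.3   0.16 -0.16 -0.11 -0.32 -0.07
 -0.18 -0.04]
90 [array([ 41.17649944, 117.52240536])]
78 [array([ 89.1174921 , 117.55693878])]
48 [array([208.96392919, 117.64326799])]
36 [array([256.90008636, 117.67779794])]
6 [array([376.73443563, 117.76411844])]
[ 0.56976487 -0.129088    0.24658239] [82.2 74.6]
[ 0.56754981 -0.14847124  0.24658239] [82.2 55.1]
t [-2.2  3.2  0.6] rv [-0.   -0.   -0.01] now rack [ -7.8  66.2 178.6] yaw -6.48 F [-0.2  0.5 -1.8] 17.5 0.019654468305074613
```

```bash
python3 -m creep '[{"rx":0,"ry":0,"rz":0,"tx":-4,"ty":2.5,"tz":40,"hand":1},{"rx":0,"ry":0,"rz":0,"tx":-4,"ty":2.5,"tz":80,"hand":1},{"rx":0,"ry":0,"rz":0,"tx":-4,"ty":2.5,"tz":115,"hand":1},{"rx":0,"ry":0,"rz":0,"tx":-4,"ty":2.5,"tz":145,"hand":1},{"rx":0,"ry":0,"rz":0,"tx":-4,"ty":2.5,"tz":165,"hand":1},{"rx":0,"ry":0,"rz":0,"tx":-4,"ty":2.5,"tz":175,"hand":1},{"rx":0,"ry":0,"rz":0,"tx":-4,"ty":2.5,"tz":175,"hand":1},{"rx":0,"ry":0,"rz":0,"tx":-4,"ty":2.5,"tz":175,"hand":1}]'
python3 tgt.py 75 63 3 -6.55
python3 - <<'E'
from h import *
f=viewer.grab_frame("wrist");cv2.imwrite("pics/j_w.png",f["pixels"])
f=viewer.grab_frame("side");crop(f,(230,190,430,340),4,"pics/j_side.png")
E
```

```text
clock: 18.3
position: [0.4755, -0.1295, 0.0043]
tool_rot: [3.142, -0.001, -0.114]
force: [0.2, 0.2, -2.3]
grip_width: 0.0197
t [86.4  0.6  1.4] rv [ 0.   -0.04  0.04] now rack [-11.4  63.5   4.3] yaw -6.51 F [ 0.2  0.2 -2.3] 18.3 0.019667168716420953
```

View pics/j_w.png

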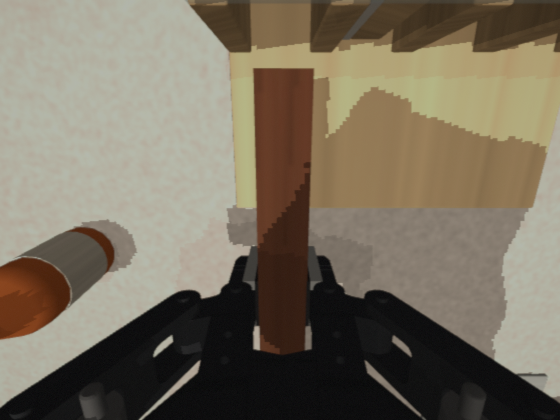

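View pics/j_side.png

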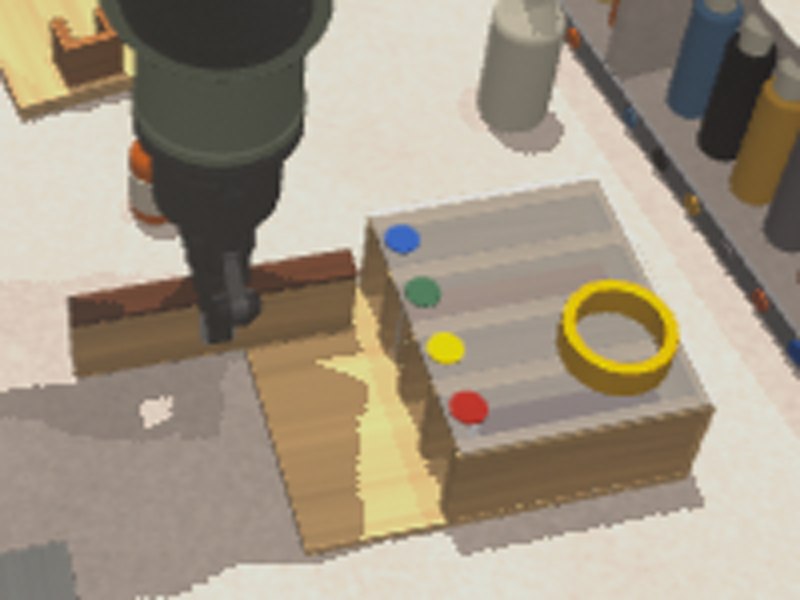

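```bash
python3 -m creep '[{"rx":0,"ry":0,"rz":0,"tx":15,"ty":0.5,"tz":0,"hand":1},{"rx":0,"ry":0,"rz":0,"tx":30,"ty":0.5,"tz":0,"hand":1},{"rx":0,"ry":0,"rz":0,"tx":45,"ty":0.5,"tz":0,"hand":1},{"rx":0,"ry":0,"rz":0,"tx":60,"ty":0.5,"tz":0,"hand":1},{"rx":0,"ry":0,"rz":0,"tx":74,"ty":0.5,"tz":0,"hand":1},{"rx":0,"ry":0,"rz":0,"tx":84,"ty":0.5,"tz":0,"hand":1},{"rx":0,"ry":0,"rz":0,"tx":84,"ty":0.5,"tz":2,"hand":1},{"rx":0,"ry":0,"rz":0,"tx":84,"ty":0.5,"tz":3,"hand":1}]'
python3 tgt.py 75 63 0 -6.55
python3 - <<'E'
from h import *
f=viewer.grab_frame("wrist");cv2.imwrite("pics/k_w.png",f["pixels"])
f=viewer.grab_frame("side");crop(f,(230,190,430,340),4,"pics/k_side.png")
E
```

```text
clock: 19.2
position: [0.558, -0.1392, 0.0006]
tool_rot: [-3.142, 0.0, -0.113]
force: [-0.6, -0.4, -1.3]
grip_width: 0.0198
t [3.4 0.2 0.6] rv [0.   0.02 0.05] now rack [71.6 63.2  0.6] yaw -6.5 F [-0.6 -0.4 -1.3] 19.2 0.019796222155067576
```

View pics/k_w.png

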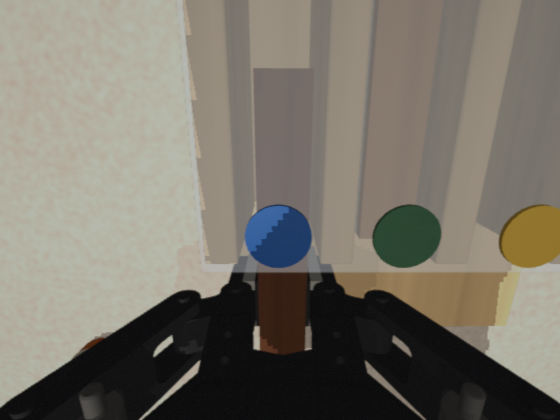

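View pics/k_side.png

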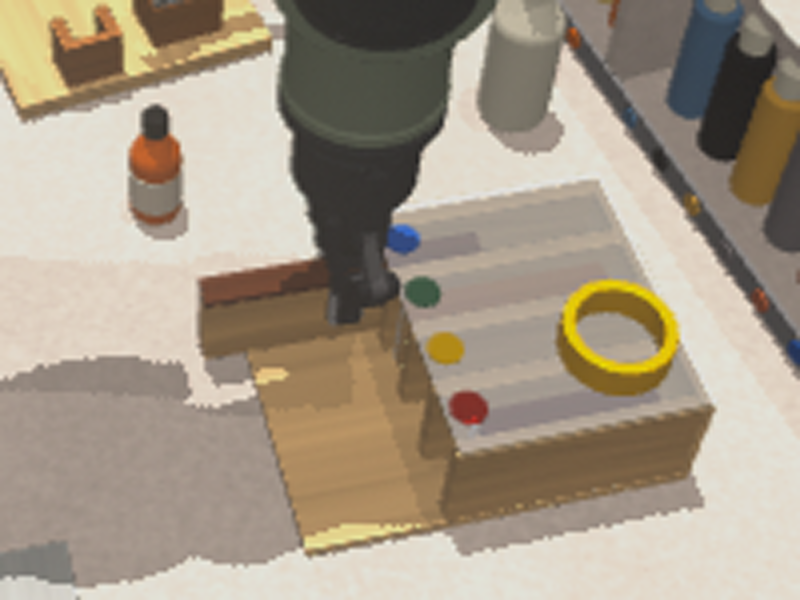

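```bash
python3 -m creep '[{"rx":0,"ry":0,"rz":0,"tx":0,"ty":0,"tz":1,"hand":1},{"rx":0,"ry":0,"rz":0,"tx":0,"ty":0,"tz":1,"hand":1},{"rx":0,"ry":0,"rz":0,"tx":0,"ty":0,"tz":1,"hand":-0.2},{"rx":0,"ry":0,"rz":0,"tx":0,"ty":0,"tz":1,"hand":-0.2},{"rx":0,"ry":0,"rz":0,"tx":0,"ty":0,"tz":1,"hand":-0.2},{"rx":0,"ry":0,"rz":0,"tx":0,"ty":0,"tz":1,"hand":-0.2}]'
python3 tgt.py 75 63 0 -6.55
python3 - <<'E'
from h import *
f=viewer.grab_frame("wrist");cv2.imwrite("pics/l_w.png",f["pixels"])
f=viewer.grab_frame("side");crop(f,(230,190,430,340),4,"pics/l_side.png")
E
```

```text
clock: 19.9
position: [0.5585, -0.1393, -0.0004]
tool_rot: [3.142, -0.0, -0.113]
force: [0.7, 0.6, 0.0]
grip_width: 0.0514
t [ 2.8  0.2 -0.4] rv [ 0.   -0.    0.05] now rack [72.2 63.2 -0.4] yaw -6.5 F [0.7 0.6 0. ] 19.9 0.051380787965115096
```

View pics/l_w.png

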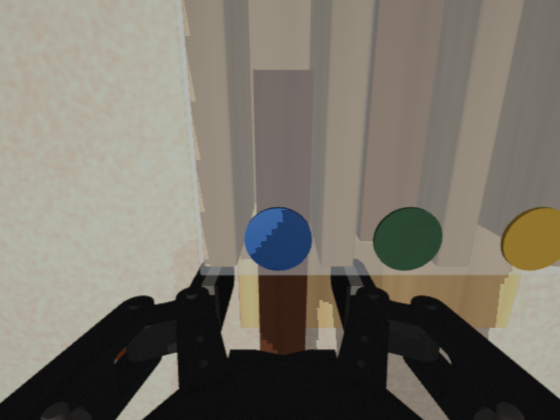

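```bash
python3 -m creep '[{"rx":0,"ry":0,"rz":0,"tx":0,"ty":0,"tz":-40,"hand":-0.2},{"rx":0,"ry":0,"rz":0,"tx":0,"ty":0,"tz":-80,"hand":-0.2},{"rx":0,"ry":0,"rz":0,"tx":-25,"ty":0,"tz":-95,"hand":-0.2},{"rx":0,"ry":0,"rz":0,"tx":-65,"ty":0,"tz":-95,"hand":1},{"rx":0,"ry":0,"rz":0,"tx":-100,"ty":0,"tz":-95,"hand":1},{"rx":0,"ry":0,"rz":0,"tx":-120,"ty":0,"tz":-95,"hand":1},{"rx":0,"ry":0,"rz":0,"tx":-120,"ty":0,"tz":-95,"hand":1},{"rx":0,"ry":0,"rz":0,"tx":-120,"ty":0,"tz":-95,"hand":1}]'
python3 tgt.py -45 63 5 -6.55
python3 - <<'E'
from h import *
f=viewer.grab_frame("wrist");cv2.imwrite("pics/m_w.png",f["pixels"])
f=viewer.grab_frame("side");crop(f,(230,190,430,340),4,"pics/m_side.png")
E
```

```text
clock: 20.8
position: [0.4399, -0.1257, 0.0949]
tool_rot: [-3.141, -0.001, -0.113]
force: [1.1, 0.5, 0.2]
grip_width: 0.0002
t [ 2.1  0.2 89.9] rv [-0.01 -0.06  0.05] now rack [-47.2  63.2  94.9] yaw -6.5 F [1.1 0.5 0.2] 20.8 0.00018440720673087264
```

View pics/m_w.png

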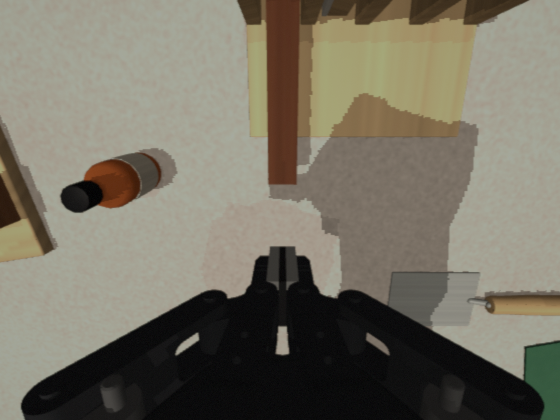

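View pics/m_side.png

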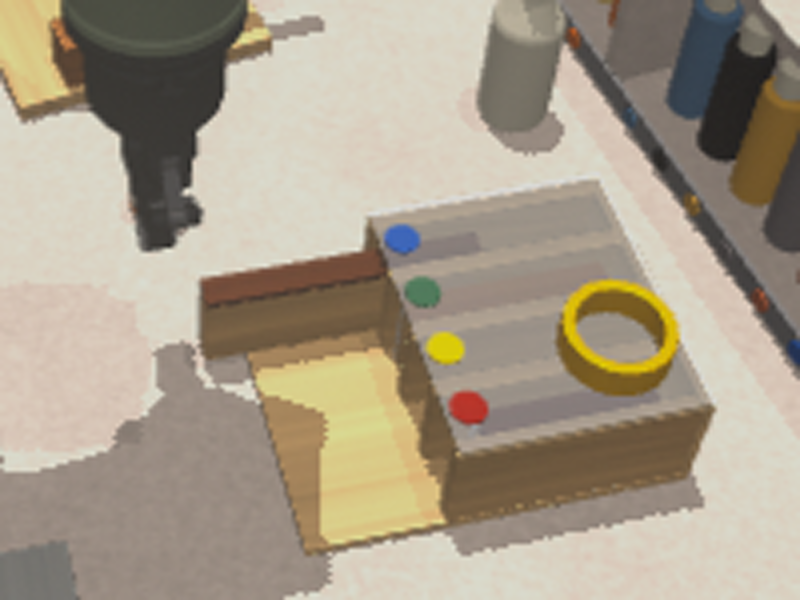

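```bash
python3 -m creep '[{"rx":0,"ry":0,"rz":0,"tx":0,"ty":0,"tz":35,"hand":1},{"rx":0,"ry":0,"rz":0,"tx":0,"ty":0,"tz":70,"hand":1},{"rx":0,"ry":0,"rz":0,"tx":0,"ty":0,"tz":93,"hand":1},{"rx":0,"ry":0,"rz":0,"tx":0,"ty":0,"tz":93,"hand":1},{"rx":0,"ry":0,"rz":0,"tx":10,"ty":0,"tz":93,"hand":1},{"rx":0,"ry":0,"rz":0,"tx":17,"ty":0,"tz":93,"hand":1},{"rx":0,"ry":0,"rz":0,"tx":25,"ty":0,"tz":93,"hand":1},{"rx":0,"ry":0,"rz":0,"tx":33,"ty":0,"tz":93,"hand":1}]'
python3 tgt.py 54 63 2 -6.55
python3 - <<'E'
from h import *
f=viewer.grab_frame("wrist");cv2.imwrite("pics/n_w.png",f["pixels"])
E
```

```text
clock: 21.7
position: [0.4733, -0.1295, 0.0024]
tool_rot: [-3.142, -0.001, -0.113]
force: [-2.1, -0.9, 2.3]
grip_width: -0.0006
t [67.6  0.3  0.5] rv [-0.   -0.06  0.06] now rack [-13.6  63.3   2.4] yaw -6.49 F [-2.1 -0.9  2.3] 21.7 -0.000598500047480741
```

View pics/n_w.png

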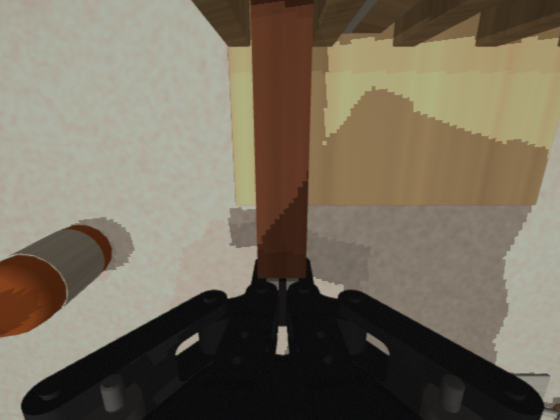

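```bash
python3 -m creep '[{"rx":0,"ry":0,"rz":0,"tx":8,"ty":0,"tz":0,"hand":1},{"rx":0,"ry":0,"rz":0,"tx":16,"ty":0,"tz":0,"hand":1},{"rx":0,"ry":0,"rz":0,"tx":24,"ty":0,"tz":0,"hand":1},{"rx":0,"ry":0,"rz":0,"tx":32,"ty":0,"tz":0,"hand":1},{"rx":0,"ry":0,"rz":0,"tx":40,"ty":0,"tz":0,"hand":1},{"rx":0,"ry":0,"rz":0,"tx":48,"ty":0,"tz":0,"hand":1},{"rx":0,"ry":0,"rz":0,"tx":54,"ty":0,"tz":0,"hand":1},{"rx":0,"ry":0,"rz":0,"tx":58,"ty":0,"tz":0,"hand":1}]'
python3 tgt.py 54 63 2 -6.55
python3 - <<'E'
from h import *
f=viewer.grab_frame("wrist");cv2.imwrite("pics/o_w.png",f["pixels"])
f=viewer.grab_frame("side");crop(f,(230,190,430,340),4,"pics/o_side.png")
E
```

```text
clock: 22.55
position: [0.5303, -0.1361, 0.0015]
tool_rot: [3.142, -0.0, -0.113]
force: [-2.1, 0.6, 1.7]
grip_width: -0.0003
t [10.2  0.2 -0.5] rv [ 0.   -0.    0.05] now rack [43.8 63.2  1.5] yaw -6.5 F [-2.1  0.6  1.7] 22.55 -0.0003005446660247537
```

View pics/o_w.png

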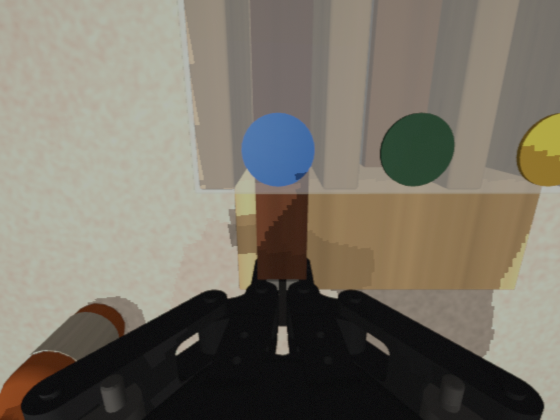

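View pics/o_side.png

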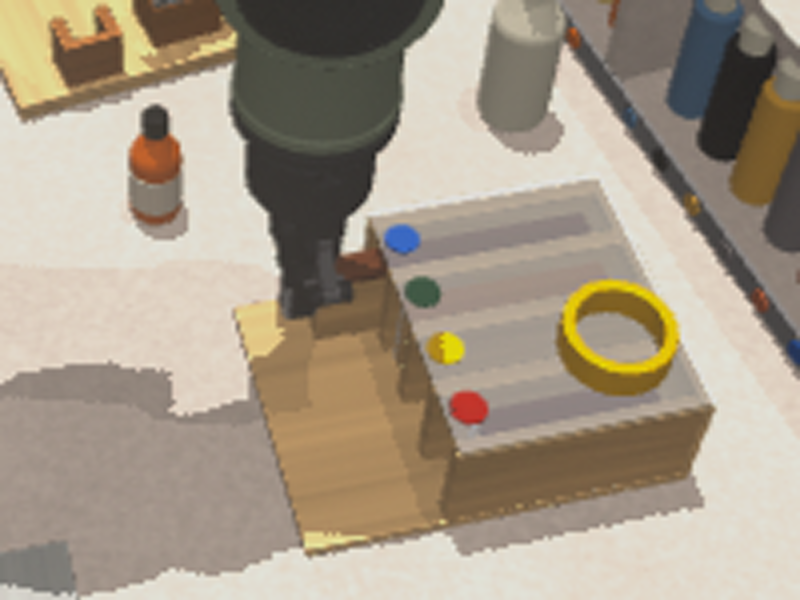

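```bash
python3 -m creep '[{"rx":0,"ry":0,"rz":0,"tx":4,"ty":0,"tz":0,"hand":1},{"rx":0,"ry":0,"rz":0,"tx":7,"ty":0,"tz":0,"hand":1},{"rx":0,"ry":0,"rz":0,"tx":7,"ty":0,"tz":0,"hand":1}]' | head -2
python3 tgt.py 54 63 2 -6.55
python3 -m creep '[{"rx":0,"ry":0,"rz":0,"tx":2,"ty":0,"tz":0,"hand":1},{"rx":0,"ry":0,"rz":0,"tx":2,"ty":0,"tz":0,"hand":1}]' | head -2
python3 tgt.py 54 63 2 -6.55
```

```text
clock: 22.95
position: [0.5371, -0.1369, 0.0016]
t [ 3.4  0.2 -0.4] rv [ 0.   -0.03  0.05] now rack [50.6 63.2  1.6] yaw -6.5 F [ 0.4 -0.  -0.2] 22.95 0.0001013486851128479
clock: 23.15
position: [0.5388, -0.137, 0.0016]
t [ 1.7  0.2 -0.4] rv [ 0.   -0.01  0.05] now rack [52.3 63.2  1.6] yaw -6.5 F [ 0.2 -1.6  0.3] 23.15 0.00022715708763562805
```

```bash
python3 -m creep '[{"rx":0,"ry":0,"rz":0,"tx":2,"ty":0,"tz":0,"hand":1},{"rx":0,"ry":0,"rz":0,"tx":2,"ty":0,"tz":0,"hand":1}]' | head -1
python3 tgt.py 54 63 2 -6.55
python3 -m creep '[{"rx":0,"ry":0,"rz":0,"tx":2,"ty":0,"tz":0,"hand":1},{"rx":0,"ry":0,"rz":0,"tx":2,"ty":0,"tz":0,"hand":1}]' | head -1
python3 tgt.py 54 63 2 -6.55
python3 - <<'E'
from h import *
f=viewer.grab_frame("wrist");cv2.imwrite("pics/q_w.png",f["pixels"])
E
```

```text
clock: 23.35
t [-0.3  0.2 -0.4] rv [-0.    0.01  0.05] now rack [54.3 63.2  1.6] yaw -6.5 F [-1.  -0.1  0.4] 23.35 -1.433717722608918e-05
clock: 23.55
t [-0.1  0.2 -0.7] rv [-0.03  0.23  0.03] now rack [54.1 63.2  1.3] yaw -6.52 F [-14.1   1.6   9.1] 23.55 8.892673027348851e-05
```

View pics/q_w.png

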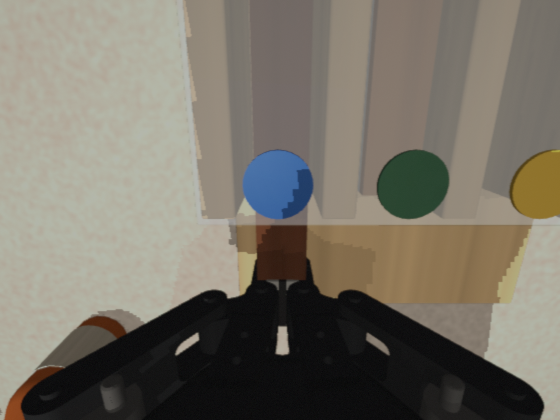

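```bash
python3 -m creep '[{"rx":0,"ry":0,"rz":0,"tx":-5,"ty":0,"tz":0,"hand":1},{"rx":0,"ry":0,"rz":0,"tx":-25,"ty":0,"tz":0,"hand":1},{"rx":0,"ry":0,"rz":0,"tx":-60,"ty":0,"tz":-15,"hand":1},{"rx":0,"ry":0,"rz":0,"tx":-85,"ty":0,"tz":-55,"hand":1},{"rx":0,"ry":0,"rz":0,"tx":-85,"ty":0,"tz":-100,"hand":1},{"rx":0,"ry":0,"rz":0,"tx":-85,"ty":0,"tz":-140,"hand":1},{"rx":0,"ry":0,"rz":0,"tx":-70,"ty":0,"tz":-170,"hand":1},{"rx":0,"ry":0,"rz":0,"tx":-70,"ty":0,"tz":-170,"hand":1}]'
python3 -m creep '[{"rx":0,"ry":0,"rz":0,"tx":0,"ty":0,"tz":0,"hand":1},{"rx":0,"ry":0,"rz":0,"tx":0,"ty":0,"tz":0,"hand":1},{"rx":0,"ry":0,"rz":0,"tx":0,"ty":0,"tz":0,"hand":1}]' >/dev/null
python3 tgt.py 54 63 2 -6.55
python3 - <<'E'
from h import *
s=bot.observe();p=eval(open('rackpose').read())
f=viewer.grab_frame("wrist");cv2.imwrite("pics/r_w.png",f["pixels"]);crop(f,(200,0,400,150),4,"pics/r_wc.png")
def W(P):
    a,b=np.cos(p[2]),np.sin(p[2]);P=np.array(P)*1e-3;return [p[0]+a*P[0]-b*P[1],p[1]+b*P[0]+a*P[1],P[2]]
for P in [(65,73,68),(65,53,68),(65,63,8)]: print(P,((proj(W(P),f,s)[0]-[200,0])*4).round(0))
f=viewer.grab_frame("side");crop(f,(190,80,420,310),3,"pics/r_side.png")
f=viewer.grab_frame("scene");crop(f,(150,150,450,375),2.66,"pics/r_scene.png")
E
```

```text
clock: 24.4
position: [0.4764, -0.1299, 0.1755]
tool_rot: [-3.141, -0.008, -0.113]
force: [-0.7, -0.2, -1.4]
grip_width: 0.0001
t [ 68.9   0.2 168.5] rv [0.01 0.1  0.04] now rack [-14.6  63.1 170.7] yaw -6.51 F [0.1 0.3 0.2] 24.7 0.00030955931874625595
(65, 73, 68) [280. 438.]
(65, 53, 68) [370. 438.]
(65, 63, 8) [326. 441.]
```

View pics/r_wc.png

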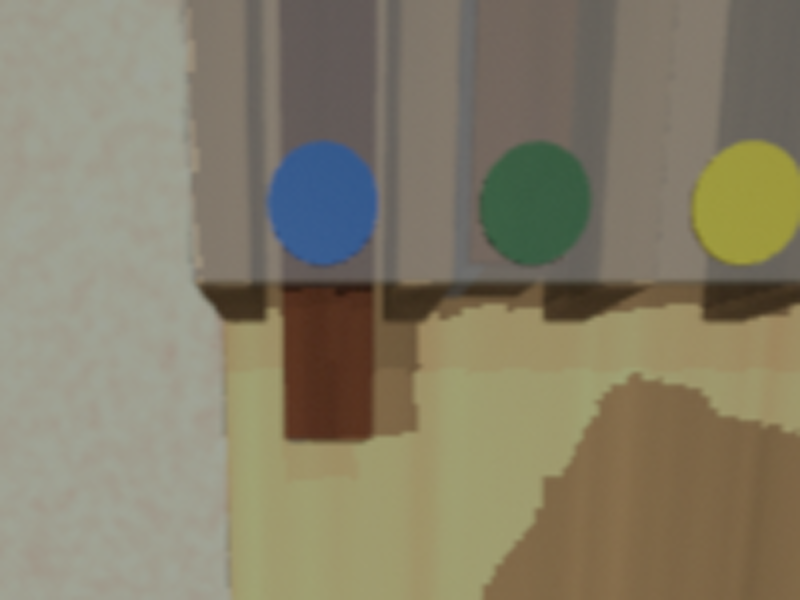

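View pics/r_side.png

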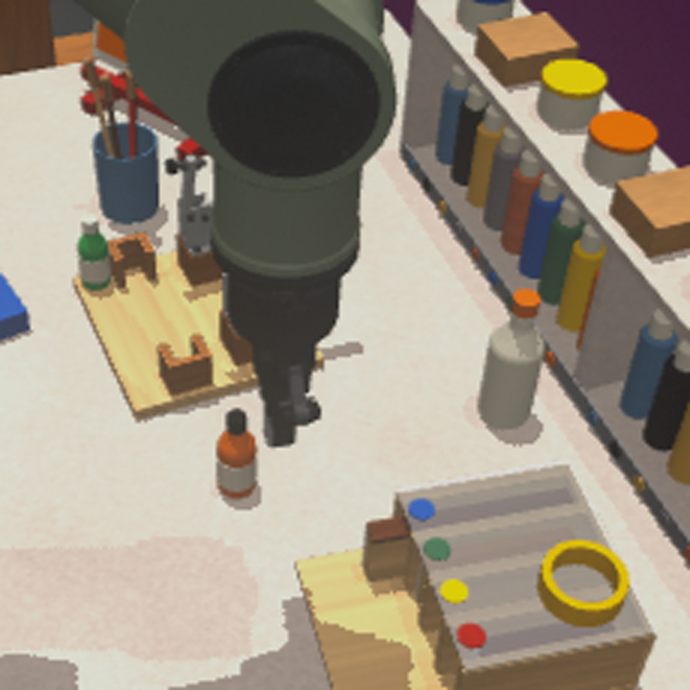

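View pics/r_scene.png

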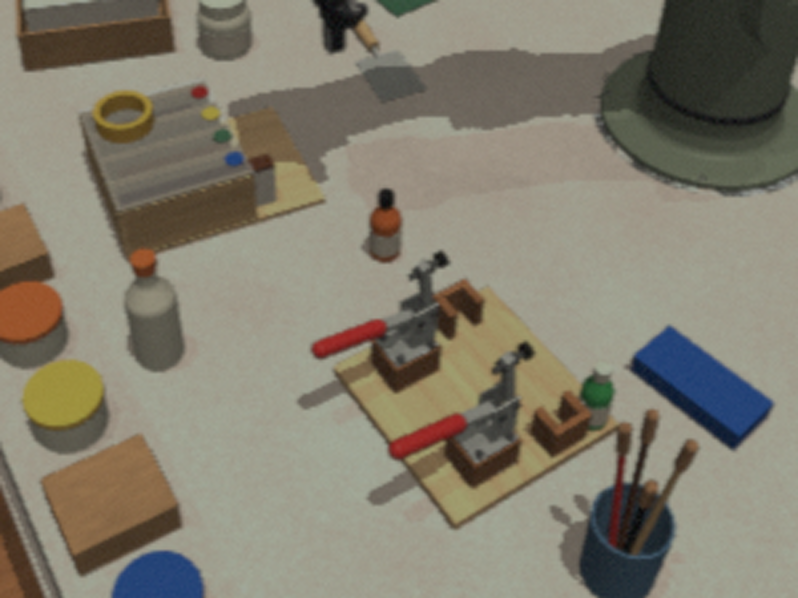

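The panel's trailing end sits at the predicted pixels: (285–372, 438) against (280–370, 438), or about 1 mm to the side. It stands upright and straight in the blue slot. Both clamps are open, nothing else has moved, and the arm is clear.

```bash
python3 -c "
from workcell import bot
print(bot.job_done())"
```

```text
the job is handed in; nothing more can be done
None
```

I opened both clamps, moved the panel to the blue-dot slot and handed the job in at about 25 s; no verdict was reported.

- **Clamps:** I pressed both red handles down to their stops. The right one read 19 N at the stop. The left one read 7 N just before a last 2 mm press that I did not measure. The final pictures show both handles down and both arms up.
- **Panel:** I lifted it straight out of the jig, turned it and slid it part way into the slot. I let go, then pushed its outer end with shut fingers until it met the back board. That gave 14 N at the expected depth.
- **Last checks:**
  - The outer end of the panel shows about 30 mm out of the front. It is about 1 mm off the slot centre, upright, dark strip up and white face to the left.
  - The tool force read about 0 with the gripper clear.
  - The other things in view look unmoved. The stored panels were only seen through the roof.
- **What disagreed:** The shut fingertips are about 30 mm short of the reported TCP, which I found by touching the table. My first press at the right handle therefore passed over it without contact, and I corrected every height after that.
- **Rack position:** My first rack estimate was off by about 1–2 mm and 0.3°. I refitted it from the wrist camera before sliding the panel in.

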